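Radius-leaf check of tablet-press parts

TASK

Check the curved edge of every press part standing on the bench with the radius leaves: pick for each part the one leaf, hollow or round-nosed, whose curve fits it so that it neither rocks nor shows a gap, bring it gently against the curve, flat on the bench, until it is fully home, and let go of it there. When every part has its leaf sitting home at the same time, press the logger button fully, then put the leaves back so that all of them stand flat on the grey mat, leaving the parts where they were and the dish and jar alone.

Things in the scene. Friction and masses are not known exactly. Their poses are not given: they have to be found in the camera images.
- hollow10: Hollow radius leaf R10: flat 6 mm metal plate, 91 mm wide, 20 mm behind to 53 mm ahead of origin; 90 degree notch opens to +x, its straight edges (44 mm long, virtual meeting point 22 mm ahead) joined by a hollow R10 mm arc. 0.12 kg. Upright black handle over the origin: 28 mm along x, 12 mm along y, top 65 mm above underside. Origin on underside; x to the curve, z up.
- hollow10_arc (a point): Centre of the R10 arc of this leaf, on its underside plane, on its x axis (36.1 mm ahead of the origin).
- hollow18: Hollow radius leaf R18: flat 6 mm metal plate, 91 mm wide, 20 mm behind to 53 mm ahead of origin; 90 degree notch opens to +x, its straight edges (44 mm long, virtual meeting point 22 mm ahead) joined by a hollow R18 mm arc. 0.12 kg. Upright black handle over the origin: 28 mm along x, 12 mm along y, top 65 mm above underside. Origin on underside; x to the curve, z up.
- hollow18_arc (a point): Centre of the R18 arc of this leaf, on its underside plane, on its x axis (47.5 mm ahead of the origin).
- hollow28: Hollow radius leaf R28: flat 6 mm metal plate, 91 mm wide, 20 mm behind to 53 mm ahead of origin; 90 degree notch opens to +x, its straight edges (44 mm long, virtual meeting point 22 mm ahead) joined by a hollow R28 mm arc. 0.12 kg. Upright black handle over the origin: 28 mm along x, 12 mm along y, top 65 mm above underside. Origin on underside; x to the curve, z up.
- hollow28_arc (a point): Centre of the R28 arc of this leaf, on its underside plane, on its x axis (61.6 mm ahead of the origin).
- nosed10: Round-nosed radius leaf R10: flat 6 mm metal plate, 46 mm square, its corner to +x rounded to R10 mm (virtual corner 35 mm ahead of origin; rear corner 30 mm behind). 0.12 kg. Upright black handle over the origin: 28 mm along x, 12 mm along y, top 65 mm above underside. Origin on underside; x to the curve, z up.
- nosed10_arc (a point): Centre of the R10 arc of this leaf, on its underside plane, on its x axis (20.9 mm ahead of the origin).
- nosed22: Round-nosed radius leaf R22: flat 6 mm metal plate, 46 mm square, its corner to +x rounded to R22 mm (virtual corner 35 mm ahead of origin; rear corner 30 mm behind). 0.12 kg. Upright black handle over the origin: 28 mm along x, 12 mm along y, top 65 mm above underside. Origin on underside; x to the curve, z up.
- nosed22_arc (a point): Centre of the R22 arc of this leaf, on its underside plane, on its x axis (3.9 mm ahead of the origin).
- block18: Square steel block, 64 mm sides, 26 mm high, one vertical edge rounded to R18 mm, 3 sharp. Origin on underside where the two sides by the rounded edge would meet; they run 45 degrees either side of +x. Curve faces -x (roughly the robot). 0.8 kg, loose on the bench, slides at several N. May be absent.
- block18_arc (a point): Centre of the R18 curve of this part, on its underside plane, on its x axis (25.5 mm from the origin, towards +x). The hollow R18 leaf fits: when it is home, the two arc centres coincide and the x axes of leaf and part agree.
- block28: Square steel block, 64 mm sides, 26 mm high, one vertical edge rounded to R28 mm, 3 sharp. Origin on underside where the two sides by the rounded edge would meet; they run 45 degrees either side of +x. Curve faces -x (roughly the robot). 0.8 kg, loose on the bench, slides at several N. May be absent.
- block28_arc (a point): Centre of the R28 curve of this part, on its underside plane, on its x axis (39.6 mm from the origin, towards +x). The hollow R28 leaf fits: when it is home, the two arc centres coincide and the x axes of leaf and part agree.
- angle10: Steel L-shaped angle, 26 mm high, arms 22 mm thick, 52 mm long inside, inside corner filleted to R10 mm. Origin on underside where the inside faces would meet; arms run 45 degrees either side of -x. Curve faces -x (roughly the robot). 0.8 kg, loose on the bench, slides at several N. May be absent.
- angle10_arc (a point): Centre of the R10 curve of this part, on its underside plane, on its x axis (14.1 mm from the origin, towards -x). The round-nosed R10 leaf fits: when it is home, the two arc centres coincide and the x axes of leaf and part agree.
- angle22: Steel L-shaped angle, 26 mm high, arms 22 mm thick, 52 mm long inside, inside corner filleted to R22 mm. Origin on underside where the inside faces would meet; arms run 45 degrees either side of -x. Curve faces -x (roughly the robot). 0.8 kg, loose on the bench, slides at several N. May be absent.
- angle22_arc (a point): Centre of the R22 curve of this part, on its underside plane, on its x axis (31.1 mm from the origin, towards -x). The round-nosed R22 leaf fits: when it is home, the two arc centres coincide and the x axes of leaf and part agree.
- mat: Grey rubber mat fixed to the bench, 170 (x) by 580 (y) by 2 mm; origin at the centre of its underside. The leaves lie on it at the start and belong on it.
- logger (a joint): Push button of the measurement logger: 0 = up, 0.006 m = fully down (spring, 5 N); it records when it is down more than 0.004 m.
- logger_top (a point): Centre of the top of the logger button, a white disc of 32 mm diameter on a grey housing at the robot's right, with a 22 mm high case with a small screen beyond it (+x); press straight down.
- dish: Small steel weighing dish, 80 mm wide, 30 mm high; not part of the job. Origin at the centre of its underside.
- jar: White plastic jar, 56 mm wide, 85 mm high; not part of the job. Origin at the centre of its underside.

How it is judged:
By the outcome, as a careful person would: the job done as asked, in the order asked, and still so for the second after the job is handed in, with the robot touching nothing.
Of block18, block28, angle10, angle22 only 3 to 4 are there at a start; the rules pass over those that are not, and their reading is None.
At some moment in a run one of hollow10, hollow18, hollow28, nosed10, nosed22 may be knocked a few centimetres aside while the robot is not near it.
Once in a run the grip may slacken for a moment while it holds something.
It also fails if it takes over 210 s, if anything falls off the work surface, if the arm or the gripper's body presses on something with over 40 N, if the wrist force passes 120 N, or if a joint passes its speed limit or range.

ROBOT

A 6-joint arm with a two-finger parallel gripper is mounted at the origin on the work surface. World frame = base frame: x ahead of the robot, y to its left, z up, the work surface at z = 0. Lengths are in m, angles in rad, forces in N, time in s.
With the tool pointing down it reaches from about 0.3 to 0.775 m from the base axis. Payload 14.6 kg.
Tool frame: the origin (TCP) lies midway between the tips of the shut fingers; the grasp point (between the pads) lies 19 mm behind it (ctrl.grip_depth is the z of the grasp point in the tool frame, in m); z points along the fingers, y is the line along which they close (so a half turn about z gives the same grasp; the last joint's range is limited). The gripper opens to 94 mm and grips with 3 to 60 N. Pads are 16 mm wide; open, the fingers measure 119 mm over their backs; the gripper's body (75 mm by 177 mm) begins 78 mm behind the grasp point.
Start: joints at [1.074, 0.3, 1.521, -0, 1.321, -0.067], TCP at [0.229, 0.5, 0.205] pointing down, gripper open.
Joint ranges: [-3.03, 3.03], [-0.79, 2.21], [0.23, 2.52], [-1.04, 4.18], [0, 3.07], [-2.55, 2.55]. Speed limits (rad/s): [2.22, 2.22, 2.57, 3.14, 3.14, 3.14].

INTERFACE

Orientations are given as [roll, pitch, yaw] about the fixed x, y, z axes, in that order (R = Rz(yaw) Ry(pitch) Rx(roll)).
In Python, from station import ctrl gives the robot as it stands. The module is installed in compiled form; this text tells all that it offers.
- The arm moves only by the tool carry_out, never from a script. Its argument "commands" is a list of rows, each a list of 3 entries, a list of its own where there are three numbers: the closure, from 0 (fully open) to 1 (shut), then the shift along the tool's x, y, z in mm, then the turn, a rotation vector about the tool's x, y, z in rad. In form: [[gripper, [tx, ty, tz], [wx, wy, wz]], ...]. A call has 1 to 10 rows; each row shifts and turns the commanded pose from where the row before left it, along the tool's axes as they then stand; what a row does not reach is not made up. A row lasts 1/8 s, in which the tool goes at most 62.5 mm and 10.7 degrees, less where a joint would pass 70% of its speed; a pose out of reach is approached as far as the arm can. A call with a gripper value outside its range is refused whole. The fingers move at their own pace and stop on an object; "squeeze" is the grip in N (left out, the last holds). Time passes only in rows, so rows that do not move let the fingers close. It gives the time, the measured TCP pose, the force, the opening and the grip force at its end, in the units of the state.
- ctrl.get_obs(): the state, without advancing time (a new reading comes with each control period).
- ctrl.camera(name): name is "scene" or "top" or "wrist"; returns a dict with "img" (384x512x3 uint8, blue, green, red), "camera_matrix" (3x3 intrinsics, pixels), "k1" (the pictures are not rectified: a ray, as slopes to the right and down, at radius r is drawn at 1 + k1 r^2 times it, then the intrinsics apply), "rvec" (rotation vector, rad) and "tvec" (3), from world to camera coordinates, as OpenCV has them. Camera axes: x right, y down, z forward; pixel columns grow to the right and rows downward; lengths in m; the calibration is good to about 2 mm. A picture is of the moment at which its call begins. There is no depth.
- ctrl.hand_in(): hands the job in; it is judged then, once.
Trained networks look in the newest picture that a camera, given by its name, has taken for a name from the list of things; names that differ only in an ending like _2 or _b are one class to them, and where a whole thing is asked for, a point or a joint stands for the part that bears it (a point fixed in the world has none). Each returns a list of dicts, best first, with "score" (0 to 1); they miss things now and then, are a little off and sometimes report something else, mostly with a low value. They report only what shows in the picture. A call takes as long as a camera call.
- ctrl.outline_of(thing, camera): "region" (384x512 bool, what is visible of it).
- ctrl.place_of(thing, camera): "at" ([x, y, z] in m, in world coordinates, good to about 4 mm: a listed point, or the origin of a listed thing).
The state is a dict: "time_s": time; "qpos": joint angles; "joint_vel": joint speeds; "tau": joint torques, N m; "ee_pos": TCP position; "eef_rot": TCP orientation; "force": force on the tool from outside, world axes, zero at the start; "moment": the same for the moment, N m; "grip_width": finger opening in m; "grip_force": force on a finger pad.
Only numpy, scipy, OpenCV 4.12 (cv2) and the standard library are available. Lean on these libraries where they do the work, as an engineer would, in place of code of your own. Each camera call takes 0.05 s, during which the arm holds its last target. There are 200 camera calls.

## Working session

There is one attempt and no reset: what is moved stays moved. The work goes in short steps, Python scripts to look and compute and a tool call to move; the robot and the scene stay as the last step left them, time stands still between calls to the robot, and variables do not carry over. Pictures are saved under pics/ and viewed, at most 14 in all, crops included, and the job is handed in when it is done.

Besides the shell and the picture viewer there is one more tool, called after "Call:" as name(argument=value, ...), one argument or row to a line, values as JSON. carry_out: Moves the arm, as the interface text tells. Its arguments: {"type":"object","properties":{"commands":{"type":"array","items":{"type":"array"}},"squeeze":{"type":"number"}},"required":["commands"]}

```bash
mkdir -p pics
cat > h.py <<'E'
import numpy as np, cv2
from scipy.spatial.transform import Rotation as R
from station import ctrl
LE=['hollow10','hollow18','hollow28','nosed10','nosed22']; PA=['block18','block28','angle10','angle22']
def pix2w(c,uv,z):
    K=np.array(c['camera_matrix']);u=np.atleast_2d(np.array(uv,float))
    d=(u-[K[0,2],K[1,2]])/[K[0,0],K[1,1]]; s=d.copy()
    for _ in range(20): s=d/(1+c['k1']*(s**2).sum(1,keepdims=True))
    Rm=R.from_rotvec(np.ravel(c['rvec'])).as_matrix();t=np.ravel(c['tvec']);o=-Rm.T@t
    r=np.c_[s,np.ones(len(s))]@Rm
    return o+r*((z-o[2])/r[:,2])[:,None]
def w2pix(c,P):
    K=np.array(c['camera_matrix']);Rm=R.from_rotvec(np.ravel(c['rvec'])).as_matrix()
    p=np.atleast_2d(P)@Rm.T+np.ravel(c['tvec']);s=p[:,:2]/p[:,2:];s=s*(1+c['k1']*(s**2).sum(1,keepdims=True))
    return s*[K[0,0],K[1,1]]+[K[0,2],K[1,2]]
def st():
    o=ctrl.get_obs();print('t',round(o['time_s'],2),'pos',np.round(o['ee_pos'],4),'rot',np.round(o['eef_rot'],3),'F',np.round(o['force'],1),'w',round(o['grip_width'],4),'gf',round(o['grip_force'],1))
E
python3 - <<'E'
from h import *
st()
for n in ['top','scene']:
    c=ctrl.camera(n);cv2.imwrite(f'pics/{n}0.png',cv2.resize(c['img'],(800,600)))
    print(n,np.round(-R.from_rotvec(np.ravel(c['rvec'])).as_matrix().T@np.ravel(c['tvec']),3))
    for t in LE+PA+['logger_top','dish','jar','mat']:
        print(t,[(round(d['score'],2),np.round(d['at'],3).tolist()) for d in ctrl.place_of(t,n)[:2]], [(round(d['score'],2),np.round(d['at'],3).tolist()) for d in ctrl.place_of(t+'_arc',n)[:2]] if t in LE+PA else '')
st()
E
```

```text
t 0.0 pos [0.2291 0.4997 0.2049] rot [-3.14  -0.     2.712] F [0.1 0.1 0.5] w 0.0939 gf 0.0
top [0.406 0.018 1.264]
hollow10 [(0.7, [0.424, -0.024, 0.005]), (0.59, [0.423, -0.121, 0.006])] [(0.6, [0.455, -0.122, 0.005]), (0.6, [0.431, 0.207, 0.008])]
hollow18 [(0.7, [0.424, -0.024, 0.005]), (0.59, [0.423, -0.121, 0.006])] [(0.68, [0.47, -0.028, 0.005])]
hollow28 [(0.7, [0.424, -0.024, 0.005]), (0.59, [0.423, -0.121, 0.006])] [(0.84, [0.486, 0.075, 0.001])]
nosed10 [(0.52, [0.426, 0.208, 0.004]), (0.52, [0.444, -0.237, 0.001])] [(0.69, [0.452, 0.212, 0.003]), (0.47, [0.407, 0.454, -0.001])]
nosed22 [(0.52, [0.426, 0.208, 0.004]), (0.52, [0.444, -0.237, 0.001])] [(0.81, [0.448, -0.236, -0.002]), (0.32, [0.424, 0.093, 0.008])]
block18 [(0.98, [0.644, -0.085, -0.002]), (0.61, [0.628, -0.316, -0.006])] [(0.79, [0.667, -0.083, -0.002])]
block28 [(0.98, [0.644, -0.085, -0.002]), (0.61, [0.628, -0.316, -0.006])] [(0.78, [0.669, -0.317, 0.002]), (0.32, [0.43, 0.205, 0.006])]
angle10 [(0.6, [0.638, 0.289, 0.001])] []
angle22 [(0.6, [0.638, 0.289, 0.001])] [(0.82, [0.608, 0.299, 0.001]), (0.39,
[... 803 characters left out ...]
8, 0.019]), (0.62, [0.448, -0.232, -0.0])]
block18 [(0.82, [0.627, -0.316, 0.003])] [(0.65, [0.667, -0.087, 0.001])]
block28 [(0.82, [0.627, -0.316, 0.003])] [(0.67, [0.665, -0.317, 0.002])]
angle10 [(0.8, [0.64, 0.288, 0.0]), (0.16, [0.56, 0.495, 0.001])] []
angle22 [(0.8, [0.64, 0.288, 0.0]), (0.16, [0.56, 0.495, 0.001])] [(0.84, [0.609, 0.299, 0.0]), (0.75, [0.481, 0.071, 0.003])]
logger_top [(0.59, [0.465, -0.447, 0.018]), (0.2, [0.425, -0.124, 0.004])] 
dish [(0.78, [0.408, 0.452, 0.0])] 
jar [(0.92, [0.558, 0.491, -0.001])] 
mat [(0.67, [0.448, -0.018, -0.0]), (0.61, [0.457, -0.125, 0.001])] 
t 2.3 pos [0.2292 0.5    0.2054] rot [-3.142  0.     2.712] F [-0.1  0.4  0.1] w 0.0938 gf 0.0
```

View pics/top0.png

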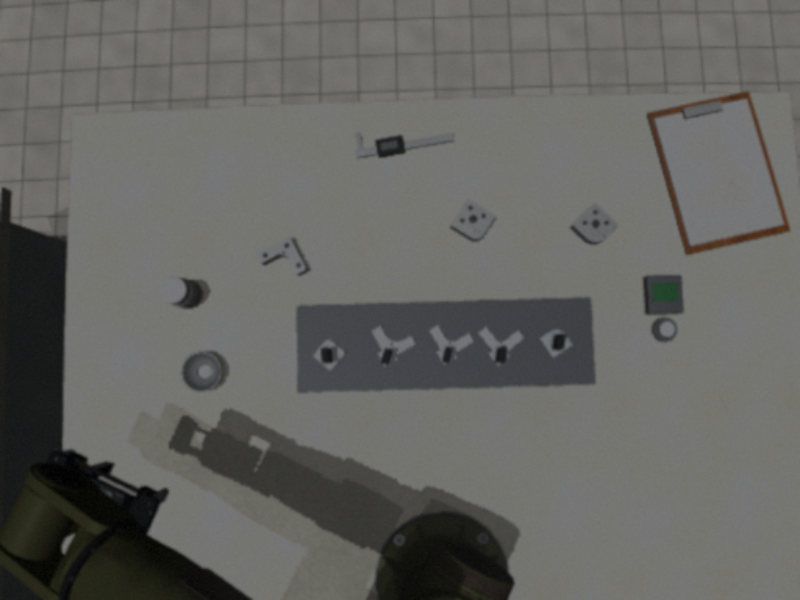

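View pics/scene0.png

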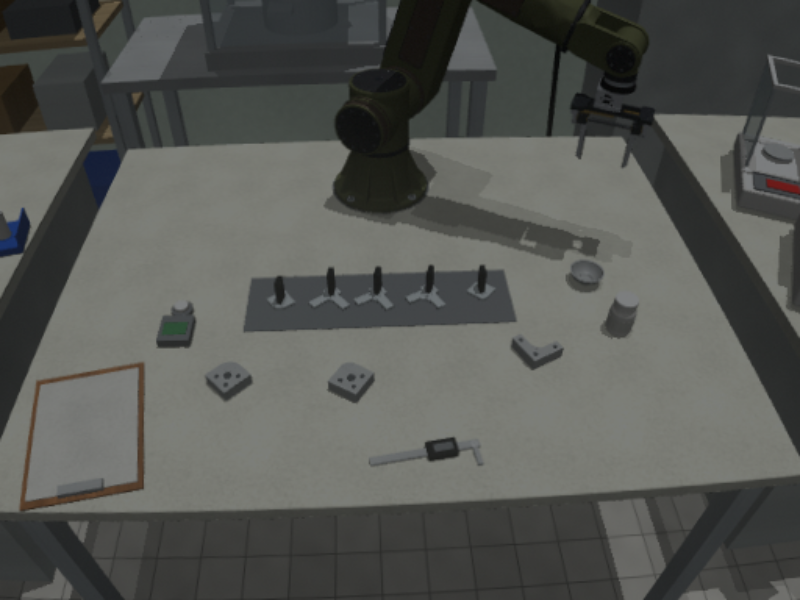

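The top and scene views show three parts: angle22 (pixel 285,255 in top), block18 (472,220) and block28 (594,224). On the mat, left to right, lie nosed10, hollow28, hollow18, hollow10 and nosed22. There is no angle10. I'll move over the mat for a wrist view.

Call:
carry_out(
  commands=[
    [0,[0,0,0],[0,0,-0.143]],
    [0,[0,0,0],[0,0,-0.143]],
    [0,[0,0,0],[0,0,-0.143]],
    [0,[-27,-50,-14],[0,0,0]],
    [0,[-27,-50,-14],[0,0,0]],
    [0,[-27,-50,-14],[0,0,0]],
    [0,[-27,-50,-14],[0,0,0]],
    [0,[-27,-50,-14],[0,0,0]],
    [0,[-27,-50,-14],[0,0,0]],
    [0,[-27,-50,-14],[0,0,0]],
  ],
  squeeze=20,
)

```text
time_s: 3.55
ee_pos: [0.4184, 0.1481, 0.3042]
eef_rot: [3.141, 0.001, 3.141]
force: [0.8, 1.3, 0.7]
grip_width: 0.094
grip_force: 0.0
```

Run:
```python
from h import *
st();c=ctrl.camera('wrist');cv2.imwrite('pics/w1.png',cv2.resize(c['img'],(800,600)))
print(c['camera_matrix'],c['k1'],-R.from_rotvec(np.ravel(c['rvec'])).as_matrix().T@np.ravel(c['tvec']))
print(pix2w(c,[[0,0],[511,0],[511,383],[0,383]],0))
for t in LE:
  for q in (t,t+'_arc'): print(q,[(round(d['score'],2),np.round(d['at'],4).tolist()) for d in ctrl.place_of(q,'wrist')[:3]])
```

```text
t 3.55 pos [0.4184 0.1481 0.3042] rot [3.141e+00 1.000e-03 3.141e+00] F [0.8 1.3 0.7] w 0.094 gf 0.0
[[291.37936125   0.         252.21453521]
 [  0.         291.37936125 191.90694725]
 [  0.           0.           1.        ]] 0.011439401160708247 [0.34147013 0.14848419 0.48311223]
[[ 1.88710416e-01 -2.14091911e-01  0.00000000e+00]
 [ 1.89079152e-01  5.21047746e-01  0.00000000e+00]
 [ 8.86021820e-01  6.83892377e-01 -5.55111512e-17]
 [ 8.85328560e-01 -3.73385296e-01  0.00000000e+00]]
hollow10 [(0.83, [0.4313, -0.0216, 0.0021]), (0.67, [0.4267, 0.091, -0.0017]), (0.6, [0.4289, -0.1218, 0.0062])]
hollow10_arc [(0.92, [0.4575, -0.1305, 0.0033])]
hollow18 [(0.83, [0.4313, -0.0216, 0.0021]), (0.67, [0.4267, 0.091, -0.0017]), (0.6, [0.4289, -0.1218, 0.0062])]
hollow18_arc [(0.95, [0.4687, -0.0288, -0.0018]), (0.18, [0.4339, 0.2065, 0.002])]
hollow28 [(0.83, [0.4313, -0.0216, 0.0021]), (0.67, [0.4267, 0.091, -0.0017]), (0.6, [0.4289, -0.1218, 0.0062])]
hollow28_arc [(0.81, [0.4912, 0.0723, 0.0026])]
nosed10 [(0.69, [0.4418, -0.2307, 0.0006]), (0.68, [0.4316, 0.2086, 0.0001])]
nosed10_arc [(0.76, [0.4525, 0.2085, 0.0036])]
nosed22 [(0.69, [0.4418, -0.2307, 0.0006]), (0.68, [0.4316, 0.2086, 0.0001])]
nosed22_arc [(0.66, [0.4506, -0.233, 0.0008]), (0.27, [0.4276, -0.1223, 0.0047])]
```

View pics/w1.png

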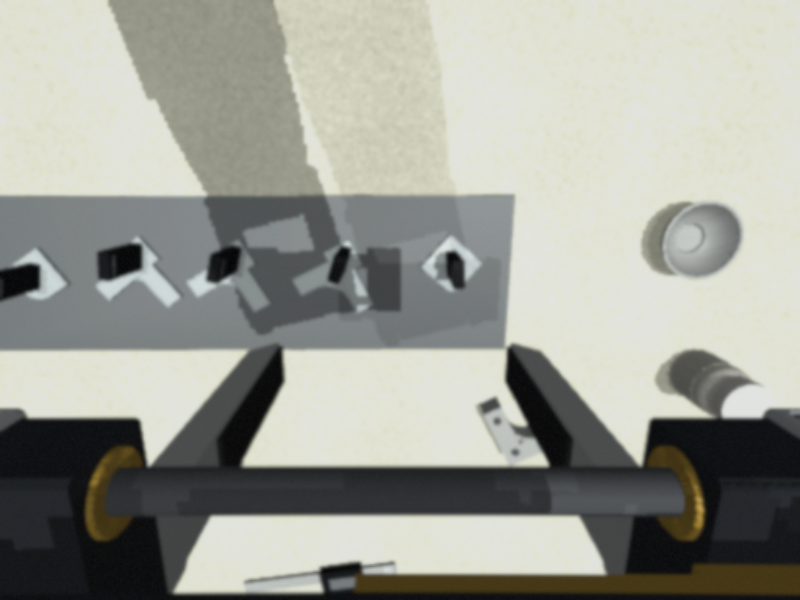

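The wrist view looks ahead of the robot past the fingers. The leaves are at row ~260 and the angle is at (515,430), half hidden by a finger. Next I'll survey each part closely and fit its outline.

```bash
cat >> h.py <<'E'
from scipy.optimize import minimize
def arcp(cx,cy,r,a0,a1,n=16):
    a=np.radians(np.linspace(a0,a1,n));return np.c_[cx+r*np.cos(a),cy+r*np.sin(a)]
s2=np.sqrt(.5)
def poly(t):
    r=float(t[-2:])/1000;e=np.array
    u=e([s2,s2]);v=e([s2,-s2])   # 45deg either side of +x
    if t[:5]=='block':
        return np.r_[arcp(r/s2,0,r,135,225),[.064*v,.064*(u+v),.064*u]]
    if t[:5]=='angle':
        a,b=-u,-v; L=.052;w=.022
        # arms along a (lower left, -y) and b (+y); thickness outward
        return np.r_[arcp(-r/s2,0,r,-45,45),[b*L,b*L+u*w,(u+v)*w,a*L+v*w,a*L]]
    if t[:5]=='nosed':
        c=e([.035,0]); return np.r_[arcp(.035-r/s2,0,r,-45,45),[c-.046*v,[-.030,0],c-.046*u]]
    c=e([.022,0]); x0=.022+r/s2   # hollow: notch
    m=arcp(x0,0,r,225,135)  # from lower (-y) tangent to +y tangent
    a=c+.044*v;b=c+.044*u;w=.0205
    # outer boundary approximated: 91 mm wide, back 20 mm behind
    return np.r_[m,[b,b+w*e([-s2,s2]),[-.020,.0105],[-.020,-.0105],a+w*e([-s2,-s2]),a]]
def prisms(t,z=0):
    if t in PA: return [(poly(t),0,.026)]
    h=np.array([[.014,.006],[-.014,.006],[-.014,-.006],[.014,-.006]])
    return [(poly(t),z,z+.006),(h,z+.006,z+.065)]
def render(c,t,p,z=0,sc=4):
    im=np.zeros((384*sc,512*sc),np.uint8);C,S=np.cos(p[2]),np.sin(p[2])
    for q,z0,z1 in prisms(t,z):
        xy=q@np.array([[C,S],[-S,C]])+p[:2]
        a=w2pix(c,np.c_[xy,np.full(len(q),z0)]);b=w2pix(c,np.c_[xy,np.full(len(q),z1)])
        f=lambda k:np.round(((k+.5)*sc-.5)*16).astype(np.int32)
        cv2.fillPoly(im,[f(a)],255,shift=4);cv2.fillPoly(im,[f(b)],255,shift=4)
        for i in range(len(q)):
            j=(i+1)%len(q);cv2.fillPoly(im,[f(np.array([a[i],a[j],b[j],b[i]]))],255,shift=4)
    return cv2.resize(im,(512,384),interpolation=cv2.INTER_AREA)/255.
def fit(c,t,mask,p0,z=0):
    ys,xs=np.where(mask);y0,y1,x0,x1=max(ys.min()-25,0),ys.max()+25,max(xs.min()-25,0),xs.max()+25
    g=lambda m:cv2.GaussianBlur(m.astype(float),(0,0),1.2)[y0:y1,x0:x1]
    M=g(mask)
    cost=lambda p:((g(render(c,t,p,z))-M)**2).sum()/mask.sum()
    best=None
    for dy in (0,.25,-.25):
        P=np.array(p0)+[0,0,dy]
        r=minimize(cost,P,method='Nelder-Mead',options=dict(initial_simplex=np.r_[[P],P+np.diag([.006,.006,.15])],xatol=1e-4,fatol=1e-6,maxiter=200))
        if best is None or r.fun<best.fun: best=r
    return best.x,best.fun
def look(ts,cam='wrist',name=None,near=None):
    c=ctrl.camera(cam)
    if name: cv2.imwrite(f'pics/{name}.png',c['img']);np.save(f'pics/{name}.npy',c['img'])
    out={}
    for t in ts:
        pl=ctrl.place_of(t,cam);rg=ctrl.outline_of(t,cam)
        ar=[(round(d['score'],2),np.round(d['at'],4).tolist()) for d in ctrl.place_of(t+'_arc',cam)[:2]]
        out[t]=(c,pl,rg,ar)
        print(t,'place',[(round(d['score'],2),np.round(d['at'],4).tolist()) for d in pl[:3]],'arc',ar,'regions',[(round(d['score'],2),int(d['region'].sum()),np.round(np.argwhere(d['region']).mean(0)).tolist()) for d in rg[:3]])
    return out
E
cat > part.py <<'E'
import sys
from h import *
t,x,y=sys.argv[1],float(sys.argv[2]),float(sys.argv[3])
o=look([t],name='p_'+t)[t];c=o[0]
e=w2pix(c,[x+.02,y,.013])[0]
rg=min(o[2],key=lambda d:np.hypot(*(np.argwhere(d['region']).mean(0)[::-1]-e)))['region']
np.save(f'pics/m_{t}.npy',rg)
alts=[a for a in PA if a[:5]==t[:5]]
for a in alts: print(a,np.round(fit(c,a,rg,[x,y,0]),4) if 0 else [np.round(k,4) for k in fit(c,a,rg,[x,y,0])])
st()
E
```

```text
(no output)
```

Call:
carry_out(
  commands=[
    [0,[-44,28,26],[0,0,0]],
    [0,[-44,28,26],[0,0,0]],
    [0,[-44,28,26],[0,0,0]],
    [0,[-44,28,26],[0,0,0]],
    [0,[-44,28,26],[0,0,0]],
    [0,[0,0,0],[0,0,0]],
  ],
)

```text
time_s: 4.85
ee_pos: [0.6378, 0.2909, 0.1664]
eef_rot: [-3.138, -0.009, -3.141]
force: [0.5, -1.0, -0.1]
grip_width: 0.0939
grip_force: 0.0
```

```bash
python3 part.py angle22 .639 .289
```

```text
angle22 place [(0.83, [0.6364, 0.2875, 0.0008])] arc [] regions [(0.66, 2603, [175.0, 254.0])]
angle10 [array([ 0.6368,  0.2907, -0.3335]), np.float64(0.0112)]
angle22 [array([ 0.637 ,  0.2906, -0.3283]), np.float64(0.0012)]
t 5.05 pos [0.6378 0.2896 0.1757] rot [3.141e+00 3.000e-03 3.141e+00] F [-0.4  0.3  0.4] w 0.0941 gf 0.0
```

Call:
carry_out(
  commands=[
    [0,[-3,-53,0],[0,0,0]],
    [0,[-3,-53,0],[0,0,0]],
    [0,[-3,-53,0],[0,0,0]],
    [0,[-3,-53,0],[0,0,0]],
    [0,[-3,-53,0],[0,0,0]],
    [0,[-3,-53,0],[0,0,0]],
    [0,[-3,-53,0],[0,0,0]],
    [0,[0,0,0],[0,0,0]],
  ],
)

```text
time_s: 6.05
ee_pos: [0.6582, -0.0849, 0.1759]
eef_rot: [-3.141, 0.003, 3.136]
force: [0.3, -0.7, 0.6]
grip_width: 0.0937
grip_force: 0.0
```

```bash
python3 part.py block18 .644 -.085
```

```text
block18 place [(0.76, [0.6413, -0.089, -0.001]), (0.63, [0.6269, -0.3192, 0.0008])] arc [(0.66, [0.6673, -0.089, 0.0017])] regions [(0.89, 3549, [190.0, 58.0]), (0.59, 2961, [201.0, 257.0])]
block18 [array([ 0.6423, -0.0881,  0.1902]), np.float64(0.0027)]
block28 [array([ 0.6417, -0.0887,  0.2017]), np.float64(0.009)]
t 6.25 pos [ 0.6586 -0.0802  0.1747] rot [-3.141e+00  2.000e-03 -3.141e+00] F [-0.9 -0.4 -0.9] w 0.0942 gf 0.0
```

Call:
carry_out(
  commands=[
    [0,[2,-46,0],[0,0,0]],
    [0,[2,-46,0],[0,0,0]],
    [0,[2,-46,0],[0,0,0]],
    [0,[2,-46,0],[0,0,0]],
    [0,[2,-46,0],[0,0,0]],
    [0,[0,0,0],[0,0,0]],
  ],
)

```text
time_s: 7.0
ee_pos: [0.6481, -0.313, 0.1734]
eef_rot: [-3.141, 0.0, 3.139]
force: [-0.1, -0.1, -0.1]
grip_width: 0.0937
grip_force: 0.0
```

```bash
python3 part.py block28 .628 -.316; python3 -c "
import cv2,numpy as np
L=[]
for t in ['angle22','block18','block28']:
    im=cv2.imread(f'pics/p_{t}.png');m=np.load(f'pics/m_{t}.npy').astype(np.uint8)
    cv2.drawContours(im,cv2.findContours(m,0,1)[0],-1,(0,0,255),1);L.append(im[:288,128:394])
cv2.imwrite('pics/parts.png',np.hstack(L)[:, :800])"
```

```text
block28 place [(0.78, [0.6428, -0.0895, 0.0007]), (0.67, [0.6235, -0.3182, 0.0003])] arc [(0.74, [0.6678, -0.3195, 0.0009])] regions [(0.98, 2940, [198.0, 248.0]), (0.56, 3545, [209.0, 445.0])]
block18 [array([ 0.6265, -0.3173, -0.0063]), np.float64(0.0156)]
block28 [array([ 0.6258, -0.3171, -0.0082]), np.float64(0.0037)]
t 7.2 pos [ 0.6491 -0.3096  0.1738] rot [ 3.142  0.    -3.14 ] F [-0.3 -0.7  0.2] w 0.094 gf 0.0
```

View pics/parts.png

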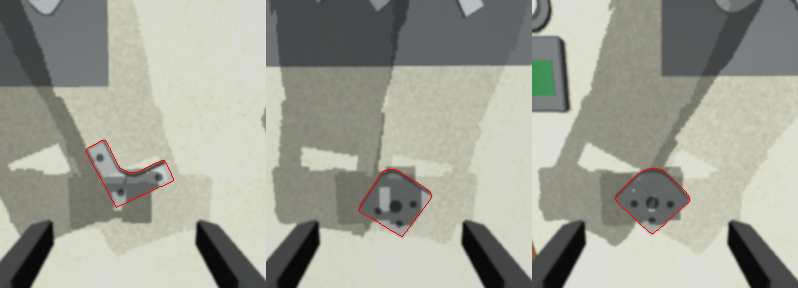

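Outline fits confirm angle22, block18 and block28, with about a 3–10x lower residual than the alternatives. Now I'll look at the leaves up close.

Create leaf.py:
```python
import sys
from h import *
t,x,y,z=sys.argv[1],*map(float,sys.argv[2:5]);yaw0=float(sys.argv[5]) if len(sys.argv)>5 else 0
o=look([t],name='l_'+t)[t];c=o[0]
e=w2pix(c,[x,y,z+.02])[0]
rg=min(o[2],key=lambda d:np.hypot(*(np.argwhere(d['region']).mean(0)[::-1]-e)))['region']
p,f=fit(c,t,rg,[x,y,yaw0],z);print('FIT',t,np.round(p,4),round(f,4))
im=cv2.resize(c['img'],None,fx=2,fy=2,interpolation=cv2.INTER_CUBIC)
for m,col in ((rg,(0,0,255)),(render(c,t,p,z)>.5,(0,255,0))):
    m=cv2.resize(m.astype(np.uint8),None,fx=2,fy=2,interpolation=0);cv2.drawContours(im,cv2.findContours(m,0,1)[0],-1,col,1)
u,v=int(2*e[0]),int(2*e[1]);cv2.imwrite(f'pics/lf_{t}.png',im[max(v-150,0):v+150,max(u-130,0):u+130])
st()
ob=ctrl.get_obs();Rm=R.from_euler('xyz',ob['eef_rot']).as_matrix()
print('tool shift to leaf grasp xy, z.. (mm):',np.round(Rm.T@(np.r_[p[:2],z+.033]-ob['ee_pos'])*1000,1))
```

```text
(no output)
```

Call:
carry_out(
  commands=[
    [0,[47,19,-4],[0,0,0]],
    [0,[47,19,-4],[0,0,0]],
    [0,[47,19,-4],[0,0,0]],
    [0,[47,19,-4],[0,0,0]],
    [0,[0,0,0],[0,0,0]],
  ],
)

```text
time_s: 7.82
ee_pos: [0.459, -0.2332, 0.1905]
eef_rot: [-3.141, 0.001, -3.141]
force: [1.0, -1.0, -0.0]
grip_width: 0.0934
grip_force: 0.0
```

```bash
python3 leaf.py nosed22 .444 -.233 .002
```

```text
nosed22 place [] arc [(0.68, [0.4466, -0.2308, 0.0014])] regions [(0.58, 1272, [164.0, 253.0])]
FIT nosed22 [ 0.4446 -0.2312 -0.2144] 0.0072
t 8.03 pos [ 0.4616 -0.2351  0.1896] rot [-3.141e+00  1.000e-03 -3.142e+00] F [ 0.2 -0.5 -1.2] w 0.0941 gf 0.0
tool shift to leaf grasp xy, z.. (mm): [ 17.    4.  154.6]
```

Call:
carry_out(
  commands=[
    [0,[0,50,0],[0,0,0]],
    [0,[0,50,0],[0,0,0]],
    [0,[0,50,0],[0,0,0]],
    [0,[0,50,0],[0,0,0]],
    [0,[0,0,0],[0,0,0]],
  ],
)

```text
time_s: 8.65
ee_pos: [0.4614, -0.0327, 0.1893]
eef_rot: [3.141, -0.0, -3.138]
force: [0.1, -0.3, -0.4]
grip_width: 0.0938
grip_force: 0.0
```

```bash
python3 leaf.py hollow18 .426 -.023 .002
```

```text
hollow18 place [(0.67, [0.429, -0.1242, 0.007]), (0.66, [0.4314, -0.0224, 0.0019]), (0.57, [0.4288, 0.0958, 0.0036])] arc [(0.75, [0.4305, -0.0235, 0.0003]), (0.68, [0.469, -0.0302, -0.0012])] regions [(0.96, 1749, [162.0, 257.0]), (0.79, 1830, [159.0, 179.0]), (0.79, 2178, [160.0, 352.0])]
FIT hollow18 [ 0.4291 -0.0213 -0.2656] 0.1637
t 8.85 pos [ 0.4611 -0.036   0.1892] rot [-3.142 -0.     3.14 ] F [ 0.7 -0.9 -0.2] w 0.0936 gf 0.0
tool shift to leaf grasp xy, z.. (mm): [ 32.   14.7 154.2]
```

Call:
carry_out(
  commands=[
    [0,[0,60,0],[0,0,0]],
    [0,[0,60,0],[0,0,0]],
    [0,[0,0,0],[0,0,0]],
  ],
)

```text
time_s: 9.22
ee_pos: [0.461, 0.0868, 0.1893]
eef_rot: [3.141, -0.0, -3.139]
force: [-0.2, -0.8, -0.1]
grip_width: 0.0936
grip_force: 0.0
```

```bash
python3 leaf.py hollow28 .427 .09 .002; python3 -c "
import cv2,numpy as np
cv2.imwrite('pics/leaves.png',np.hstack([cv2.resize(cv2.imread(f'pics/lf_{t}.png'),(260,300)) for t in ['nosed22','hollow18','hollow28']]))"
```

```text
hollow28 place [(0.9, [0.4261, -0.1224, 0.0037]), (0.9, [0.4297, 0.0906, -0.0013]), (0.81, [0.4324, -0.0224, 0.0026])] arc [] regions [(0.94, 1838, [161.0, 161.0]), (0.93, 1771, [162.0, 253.0])]
FIT hollow28 [ 0.4292  0.0939 -0.3226] 0.181
t 9.43 pos [0.4611 0.0834 0.1894] rot [-3.141 -0.     3.139] F [0.5 0.6 0.7] w 0.094 gf 0.0
tool shift to leaf grasp xy, z.. (mm): [ 32.   10.5 154.4]
```

View pics/leaves.png

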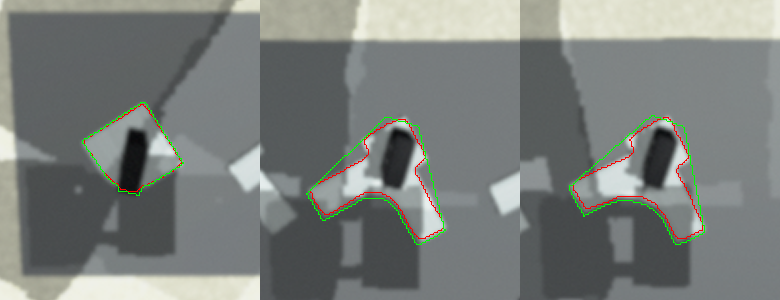

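The nosed22 fit is tight. My hollow outline is wrong behind the legs, where the real plate has a stem, so I'll correct the model.

```bash
python3 - <<'E'
s=open('h.py').read()
s=s.replace("[-.020,.0105],[-.020,-.0105],","[.0052,.012],[-.016,.012],[-.020,.008],[-.020,-.008],[-.016,-.012],[.0052,-.012],")
open('h.py','w').write(s)
E
python3 leaf.py hollow28 .427 .09 .002 -.3
```

```text
hollow28 place [(0.87, [0.4295, -0.1253, 0.0079]), (0.73, [0.429, 0.0937, 0.0016]), (0.61, [0.4273, -0.0213, -0.0013])] arc [] regions [(0.73, 2511, [157.0, 80.0]), (0.64, 1883, [161.0, 165.0]), (0.63, 1760, [162.0, 256.0])]
FIT hollow28 [ 0.4268  0.0954 -0.3382] 0.0854
t 9.62 pos [0.461  0.0838 0.1895] rot [-3.142  0.     3.139] F [ 0.3 -1.4 -0.5] w 0.0942 gf 0.0
tool shift to leaf grasp xy, z.. (mm): [ 34.2  11.4 154.5]
```

View pics/lf_hollow28.png

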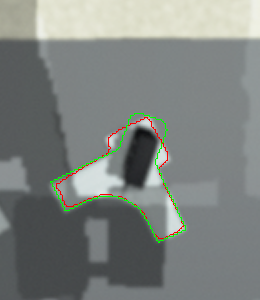

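Call:
carry_out(
  commands=[
    [0.57,[34,11,30],[0,0,0]],
    [0.57,[0,0,30],[0,0,0.168]],
    [0.57,[0,0,30],[0,0,0.168]],
    [0.57,[0,0,30],[0,0,0]],
    [0.57,[0,0,20],[0,0,0]],
    [0.57,[0,0,14],[0,0,0]],
    [0.57,[0,0,0],[0,0,0]],
    [1,[0,0,0],[0,0,0]],
    [1,[0,0,0],[0,0,0]],
    [1,[0,0,0],[0,0,0]],
  ],
  squeeze=20,
)

```text
time_s: 10.88
ee_pos: [0.4271, 0.0958, 0.0359]
eef_rot: [3.141, 0.001, 2.805]
force: [-0.0, -1.4, -0.1]
grip_width: 0.0141
grip_force: 0.5
```

Call:
carry_out(
  commands=[
    [1,[0,0,0],[0,0,0]],
    [1,[0,0,-10],[0,0,0]],
    [1,[0,0,-20],[0,0,0]],
    [1,[0,0,-30],[0,0,0]],
    [1,[0,0,0],[0,0,0]],
  ],
  squeeze=20,
)

```text
time_s: 11.5
ee_pos: [0.4279, 0.096, 0.0974]
eef_rot: [3.14, 0.003, 2.805]
force: [-0.5, -0.5, -1.5]
grip_width: 0.0122
grip_force: 20.0
```

```bash
cat > to.py <<'E'
import sys
from h import *
# to.py partname standoff_mm [TCPz] : moves so a leaf held with origin at TCP xy is standoff short of home
P=dict(angle22=(.637,.2906,-.328,.035),block18=(.6423,-.0881,.190,.022),block28=(.6258,-.3171,-.008,.022))
x,y,a,d=P[sys.argv[1]];so=float(sys.argv[2])/1000;z=float(sys.argv[3])
T=np.array([x-(d+so)*np.cos(a),y-(d+so)*np.sin(a),z]);o=ctrl.get_obs();st()
Rm=R.from_euler('xyz',o['eef_rot']).as_matrix()
dyaw=(a+np.pi-o['eef_rot'][2]+np.pi)%(2*np.pi)-np.pi
print('target',np.round(T,4),'shift now (mm)',np.round(Rm.T@(T-o['ee_pos'])*1000,1),'then turn tool z',round(-dyaw,4))
E
python3 to.py block28 25 .10
python3 -c "
from h import *
c=ctrl.camera('wrist');cv2.imwrite('pics/g1.png',c['img'])"
```

```text
t 11.5 pos [0.4279 0.096  0.0974] rot [3.140e+00 3.000e-03 2.805e+00] F [-0.5 -0.5 -1.5] w 0.0122 gf 20.0
target [ 0.5788 -0.3167  0.1   ] shift now (mm) [-278.8 -339.6   -2.3] then turn tool z -0.3288
```

View pics/g1.png

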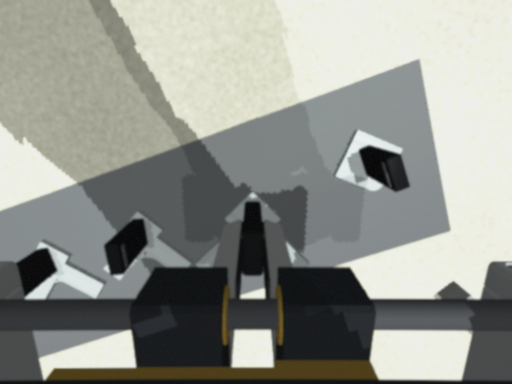

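Call:
carry_out(
  commands=[
    [1,[0,0,-40],[0,0,0]],
    [1,[-35,-42.5,0],[0,0,0]],
    [1,[-35,-42.5,0],[0,0,0]],
    [1,[-35,-42.5,0],[0,0,0]],
    [1,[-35,-42.5,0],[0,0,0]],
    [1,[-35,-42.5,0],[0,0,0]],
    [1,[-35,-42.5,0],[0,0,0]],
    [1,[-35,-42.5,0],[0,0,0]],
    [1,[-35,-42.5,0],[0,0,0]],
    [1,[0,0,0],[0,0,-0.165]],
  ],
)

```text
time_s: 12.8
ee_pos: [0.5782, -0.3205, 0.1324]
eef_rot: [3.141, -0.003, 2.97]
force: [-1.3, 0.3, -0.8]
grip_width: 0.0119
grip_force: 20.0
```

Call:
carry_out(
  commands=[
    [1,[0,0,20],[0,0,-0.164]],
    [1,[0,0,20],[0,0,0]],
    [1,[0,0,0],[0,0,0]],
    [1,[0,0,0],[0,0,0]],
  ],
)

```text
time_s: 13.3
ee_pos: [0.579, -0.3176, 0.0957]
eef_rot: [-3.141, 0.0, 3.132]
force: [-0.1, 0.8, -1.1]
grip_width: 0.0122
grip_force: 20.0
```

```bash
python3 to.py block28 20 .0345
```

```text
t 13.3 pos [ 0.579  -0.3176  0.0957] rot [-3.141  0.     3.132] F [-0.1  0.8 -1.1] w 0.0122 gf 20.0
target [ 0.5838 -0.3168  0.0345] shift now (mm) [-4.8  0.9 61.2] then turn tool z -0.0017
```

Call:
carry_out(
  commands=[
    [1,[-5,1,20],[0,0,0]],
    [1,[0,0,20],[0,0,0]],
    [1,[0,0,14],[0,0,0]],
    [1,[0,0,4],[0,0,0]],
    [1,[0,0,2],[0,0,0]],
    [1,[0,0,1],[0,0,0]],
    [1,[0,0,0],[0,0,0]],
    [1,[0,0,0],[0,0,0]],
  ],
)

```text
time_s: 14.3
ee_pos: [0.5839, -0.3167, 0.0348]
eef_rot: [-3.141, 0.001, 3.134]
force: [-1.1, -0.8, -1.2]
grip_width: 0.0123
grip_force: 20.0
```

```bash
python3 to.py block28 0 .0345
python3 - <<'E'
from h import *
for i in range(3): ctrl.camera('top');st()
E
```

```text
t 14.3 pos [ 0.5839 -0.3167  0.0348] rot [-3.141e+00  1.000e-03  3.134e+00] F [-1.1 -0.8 -1.2] w 0.0123 gf 20.0
target [ 0.6038 -0.3169  0.0345] shift now (mm) [-19.9  -0.    0.3] then turn tool z 0.0002
t 14.35 pos [ 0.5838 -0.3167  0.0347] rot [-3.141  0.     3.134] F [ 0.2 -0.5 -1. ] w 0.0116 gf 20.0
t 14.4 pos [ 0.5838 -0.3167  0.0347] rot [-3.141  0.     3.134] F [-0.  -0.2 -1.9] w 0.0115 gf 20.0
t 14.45 pos [ 0.5838 -0.3167  0.0346] rot [-3.141  0.     3.134] F [ 0.8 -0.5 -2. ] w 0.0117 gf 20.0
```

Call:
carry_out(
  commands=[
    [1,[-3,0,0.7],[0,0,0]],
    [1,[-3,0,0],[0,0,0]],
    [1,[-3,0,0],[0,0,0]],
    [1,[-3,0,0],[0,0,0]],
    [1,[-2,0,0],[0,0,0]],
    [1,[-1,0,0],[0,0,0]],
    [1,[-1,0,0],[0,0,0]],
    [1,[0,0,0],[0,0,0]],
  ],
  squeeze=6,
)

```text
time_s: 15.45
ee_pos: [0.5999, -0.3169, 0.0339]
eef_rot: [-3.141, 0.0, 3.134]
force: [-1.0, -0.8, 4.0]
grip_width: 0.0121
grip_force: 6.0
```

Call:
carry_out(
  commands=[
    [1,[-0.5,0,0],[0,0,0]],
    [1,[-0.5,0,0],[0,0,0]],
    [1,[0,0,0],[0,0,0]],
  ],
)

```text
time_s: 15.82
ee_pos: [0.6008, -0.3169, 0.0339]
eef_rot: [-3.141, 0.0, 3.134]
force: [-2.8, -0.2, 4.8]
grip_width: 0.0122
grip_force: 6.0
```

Call:
carry_out(
  commands=[
    [1,[-0.5,0,0],[0,0,0]],
    [1,[-0.5,0,0],[0,0,0]],
    [1,[0,0,0],[0,0,0]],
  ],
)

```text
time_s: 16.2
ee_pos: [0.6018, -0.3168, 0.0339]
eef_rot: [-3.141, 0.0, 3.134]
force: [-3.6, -0.2, 4.4]
grip_width: 0.0121
grip_force: 6.0
```

Call:
carry_out(
  commands=[
    [1,[-0.5,0,0],[0,0,0]],
    [1,[-0.5,0,0],[0,0,0]],
    [1,[0,0,0],[0,0,0]],
  ],
)

```text
time_s: 16.58
ee_pos: [0.6028, -0.3169, 0.0339]
eef_rot: [-3.141, 0.0, 3.134]
force: [-3.1, -0.4, 5.6]
grip_width: 0.0119
grip_force: 6.0
```

Call:
carry_out(
  commands=[
    [1,[0,0,-0.4],[0,0,0]],
    [1,[-0.5,0,0],[0,0,0]],
    [1,[0,0,0],[0,0,0]],
  ],
)

```text
time_s: 16.95
ee_pos: [0.6031, -0.3168, 0.034]
eef_rot: [3.141, -0.001, 3.134]
force: [-5.1, 0.1, 1.6]
grip_width: 0.012
grip_force: 6.0
```

Call:
carry_out(
  commands=[
    [1,[-0.5,0,0],[0,0,0]],
    [1,[-0.5,0,0],[0,0,0]],
    [1,[0,0,0],[0,0,0]],
  ],
)

```text
time_s: 17.32
ee_pos: [0.604, -0.3168, 0.0342]
eef_rot: [3.141, -0.001, 3.134]
force: [-6.0, 0.4, 5.3]
grip_width: 0.012
grip_force: 6.0
```

Call:
carry_out(
  commands=[
    [1,[-0.5,0,0],[0,0,0]],
    [1,[-0.5,0,0],[0,0,0]],
    [1,[0,0,0],[0,0,0]],
  ],
)

```text
time_s: 17.7
ee_pos: [0.6051, -0.3168, 0.0343]
eef_rot: [3.141, -0.001, 3.134]
force: [-6.3, 1.1, 4.9]
grip_width: 0.012
grip_force: 6.0
```

Contact is clear (Fx ≈ -6 N), so I'll release, lift and check the fit.

Call:
carry_out(
  commands=[
    [0.7,[0,0,0],[0,0,0]],
    [0.7,[0,0,0],[0,0,0]],
    [0.6,[0,0,0],[0,0,0]],
    [0.6,[0,0,-10],[0,0,0]],
    [0.6,[0,0,-20],[0,0,0]],
    [0.5,[0,0,-40],[0,0,0]],
    [0,[-15,0,-45],[0,0,0]],
    [0,[-15,0,-20],[0,0,0]],
    [0,[0,0,0],[0,0,0]],
    [0,[0,0,0],[0,0,0]],
  ],
)

```text
time_s: 18.95
ee_pos: [0.6345, -0.3169, 0.1683]
eef_rot: [3.141, -0.001, 3.134]
force: [-0.4, 0.2, -0.7]
grip_width: 0.0835
grip_force: 0.0
```

```bash
cat > chk.py <<'E'
import sys
from h import *
L,Pn=sys.argv[1:3]
P=dict(angle22=(.637,.2906,-.328,.035),block18=(.6423,-.0881,.190,.022),block28=(.6258,-.3171,-.008,.022))
x,y,a,d=P[Pn];c=ctrl.camera('wrist');st()
def near(t,e):
    g=[r for r in ctrl.outline_of(t,'wrist') if r['region'].sum()>200]
    return min(g,key=lambda r:np.hypot(*(np.argwhere(r['region']).mean(0)[::-1]-e)))['region']
ca,sa=np.cos(a),np.sin(a)
k=.02 if Pn[0]=='b' else 0
mp=near(Pn,w2pix(c,[x+k*ca,y+k*sa,.013])[0]);ml=near(L,w2pix(c,[x-d*ca,y-d*sa,.02])[0])
pl,fl=fit(c,L,ml,[x-d*ca,y-d*sa,a])
# part occluded by the leaf handle etc.: fit on union-masked
ys=np.array(fit(c,Pn,mp,[x,y,a])[0]);print('part',np.round(ys,4),'was',x,y,a,'leaf',np.round(pl,4),round(fl,4))
h=ys[:2]-d*np.array([np.cos(ys[2]),np.sin(ys[2])]);e=pl[:2]-h
print('leaf minus home along,across mm',np.round(1000*np.array([e@[ca,sa],e@[-sa,ca]]),1),'dyaw',round(pl[2]-ys[2],3))
u,v=w2pix(c,[x,y,0])[0].astype(int);im=c['img'][max(v-75,0):v+65,max(u-90,0):u+90]
cv2.imwrite(f'pics/chk_{L}_{sys.argv[3]}.png',cv2.resize(im,None,fx=4,fy=4,interpolation=cv2.INTER_CUBIC))
E
python3 chk.py hollow28 block28 1
```

```text
t 19.0 pos [ 0.6344 -0.3169  0.168 ] rot [ 3.141e+00 -2.000e-03  3.134e+00] F [-0.1  0.2 -0.6] w 0.0874 gf 0.0
part [ 0.6261 -0.3153 -0.0471] was 0.6258 -0.3171 -0.008 leaf [ 0.6039 -0.3155 -0.0283] 0.0796
leaf minus home along,across mm [-0.2 -1.2] dyaw 0.019
```

View pics/chk_hollow28_1.png

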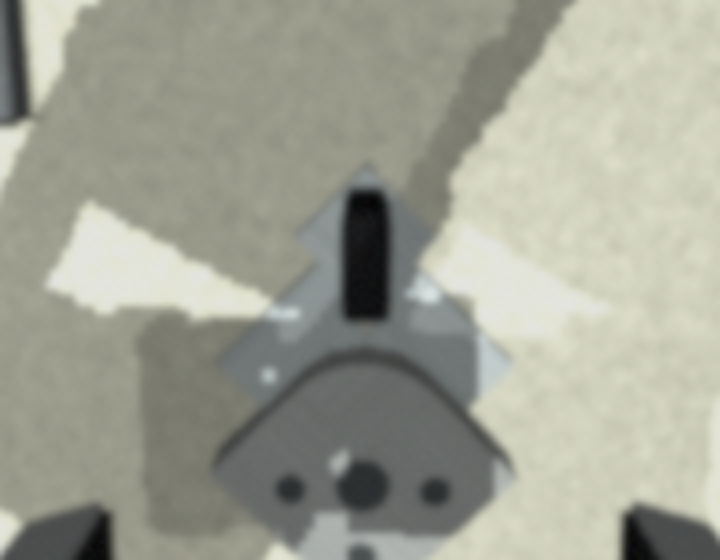

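The leaf looks seated against block28: the arc at (365,350) shows no gap and the leaf is symmetric. I'll correct the stem shape in the model (a diamond), recheck, then go for hollow18.

```bash
sed -i 's/\[.0052,.012\],\[-.016,.012\],\[-.020,.008\],\[-.020,-.008\],\[-.016,-.012\],\[.0052,-.012\],/[.0076,.0144],[.001,.021],[-.020,0],[.001,-.021],[.0076,-.0144],/' h.py; grep -c '.0144' h.py; python3 chk.py hollow28 block28 2
```

```text
1
t 19.15 pos [ 0.6347 -0.317   0.1684] rot [ 3.141e+00 -1.000e-03  3.134e+00] F [ 0.2  0.4 -0. ] w 0.0936 gf 0.0
part [ 0.6264 -0.3159 -0.0341] was 0.6258 -0.3171 -0.008 leaf [ 0.6037 -0.3155 -0.0208] 0.0074
leaf minus home along,across mm [-0.7 -0.4] dyaw 0.013
```

Call:
carry_out(
  commands=[
    [0,[21,35,-2],[0,0,0]],
    [0,[21,35,-2],[0,0,0]],
    [0,[21,35,-2],[0,0,0]],
    [0,[21,35,-2],[0,0,0]],
    [0,[21,35,-2],[0,0,0]],
    [0,[21,35,-2],[0,0,0]],
    [0,[21,35,-2],[0,0,0]],
    [0,[21,35,-2],[0,0,0]],
    [0,[0,0,0],[0,0,0]],
    [0,[0,0,0],[0,0,0]],
  ],
)

```text
time_s: 20.5
ee_pos: [0.4698, -0.0361, 0.1853]
eef_rot: [-3.141, 0.001, 3.134]
force: [1.0, 1.0, -0.4]
grip_width: 0.0938
grip_force: 0.0
```

```bash
python3 leaf.py hollow18 .43 -.022 .002 -.26
```

```text
hollow18 place [(0.78, [0.4263, -0.1214, 0.005]), (0.65, [0.4295, -0.0226, 0.0025]), (0.57, [0.6064, -0.3173, -0.0023])] arc [(0.57, [0.4702, -0.032, 0.0005])] regions [(0.75, 1871, [155.0, 260.0]), (0.69, 1958, [153.0, 180.0]), (0.61, 137, [264.0, 49.0])]
FIT hollow18 [ 0.4263 -0.0197 -0.274 ] 0.0055
t 20.7 pos [ 0.4697 -0.0364  0.1849] rot [ 3.142 -0.     3.133] F [-0.3 -0.8  0. ] w 0.0941 gf 0.0
tool shift to leaf grasp xy, z.. (mm): [ 43.4  16.3 149.9]
```

Call:
carry_out(
  commands=[
    [0.57,[43.4,16.3,30],[0,0,0]],
    [0.57,[0,0,30],[0,0,0.133]],
    [0.57,[0,0,30],[0,0,0.133]],
    [0.57,[0,0,30],[0,0,0]],
    [0.57,[0,0,18],[0,0,0]],
    [0.57,[0,0,11],[0,0,0]],
    [0.57,[0,0,0],[0,0,0]],
    [1,[0,0,0],[0,0,0]],
    [1,[0,0,0],[0,0,0]],
    [1,[0,0,0],[0,0,0]],
  ],
  squeeze=20,
)

```text
time_s: 21.95
ee_pos: [0.4264, -0.0191, 0.0365]
eef_rot: [3.142, 0.001, 2.868]
force: [0.0, -0.0, 0.2]
grip_width: 0.0137
grip_force: 0.1
```

Call:
carry_out(
  commands=[
    [1,[0,0,0],[0,0,0]],
    [1,[0,0,-10],[0,0,0]],
    [1,[0,0,-30],[0,0,0]],
    [1,[0,0,-50],[0,0,0]],
    [1,[0,0,0],[0,0,0]],
    [1,[0,0,0],[0,0,0]],
  ],
  squeeze=20,
)

```text
time_s: 22.7
ee_pos: [0.4258, -0.0191, 0.1257]
eef_rot: [-3.142, -0.001, 2.868]
force: [0.1, 0.1, -1.3]
grip_width: 0.0118
grip_force: 20.0
```

```bash
python3 to.py block18 20 .0345
```

```text
t 22.7 pos [ 0.4258 -0.0191  0.1257] rot [-3.142e+00 -1.000e-03  2.868e+00] F [ 0.1  0.1 -1.3] w 0.0118 gf 20.0
target [ 0.6011 -0.096   0.0345] shift now (mm) [-189.6  -26.7   91.1] then turn tool z -0.4638
```

Call:
carry_out(
  commands=[
    [1,[-47.4,-6.7,0],[0,0,0]],
    [1,[-47.4,-6.7,0],[0,0,0]],
    [1,[-47.4,-6.7,0],[0,0,0]],
    [1,[-47.4,-6.7,0],[0,0,0]],
    [1,[0,0,15],[0,0,-0.1546]],
    [1,[0,0,15],[0,0,-0.1546]],
    [1,[0,0,15],[0,0,-0.1546]],
    [1,[0,0,0],[0,0,0]],
    [1,[0,0,0],[0,0,0]],
  ],
)

```text
time_s: 23.82
ee_pos: [0.6014, -0.0962, 0.081]
eef_rot: [3.141, -0.001, -2.955]
force: [0.4, 0.4, -1.4]
grip_width: 0.0118
grip_force: 20.0
```

```bash
python3 to.py block18 20 .0345
```

```text
t 23.82 pos [ 0.6014 -0.0962  0.081 ] rot [ 3.141e+00 -1.000e-03 -2.955e+00] F [ 0.4  0.4 -1.4] w 0.0118 gf 20.0
target [ 0.6011 -0.096   0.0345] shift now (mm) [ 0.3  0.2 46.5] then turn tool z -0.0034
```

Call:
carry_out(
  commands=[
    [1,[0,0,20],[0,0,0]],
    [1,[0,0,16],[0,0,0]],
    [1,[0,0,8],[0,0,0]],
    [1,[0,0,2],[0,0,0]],
    [1,[0,0,1],[0,0,0]],
    [1,[-3,0,0],[0,0,0]],
    [1,[-3,0,0],[0,0,0]],
    [1,[-3,0,0],[0,0,0]],
    [1,[-3,0,0],[0,0,0]],
    [1,[-2,0,0],[0,0,0]],
  ],
  squeeze=6,
)

```text
time_s: 25.08
ee_pos: [0.6155, -0.0936, 0.0345]
eef_rot: [-3.141, 0.0, -2.952]
force: [-4.0, -1.2, 5.2]
grip_width: 0.0119
grip_force: 6.0
```

Call:
carry_out(
  commands=[
    [1,[-1,0,0],[0,0,0]],
    [1,[-1,0,0],[0,0,0]],
    [1,[-0.5,0,0],[0,0,0]],
    [1,[-0.5,0,0],[0,0,0]],
    [1,[0,0,0],[0,0,0]],
  ],
)

```text
time_s: 25.7
ee_pos: [0.6184, -0.0931, 0.0345]
eef_rot: [-3.141, 0.0, -2.952]
force: [-3.5, -1.1, 5.5]
grip_width: 0.0116
grip_force: 6.0
```

Call:
carry_out(
  commands=[
    [1,[-0.5,0,0],[0,0,0]],
    [1,[-0.5,0,0],[0,0,0]],
    [1,[0,0,0],[0,0,0]],
  ],
)

```text
time_s: 26.08
ee_pos: [0.6193, -0.0929, 0.0345]
eef_rot: [-3.141, 0.0, -2.952]
force: [-3.0, -1.6, 4.7]
grip_width: 0.0121
grip_force: 6.0
```

Call:
carry_out(
  commands=[
    [1,[-0.5,0,0],[0,0,0]],
    [1,[-0.5,0,0],[0,0,0]],
    [1,[0,0,0],[0,0,0]],
  ],
)

```text
time_s: 26.45
ee_pos: [0.6203, -0.0927, 0.0345]
eef_rot: [-3.141, 0.0, -2.952]
force: [-4.0, -0.5, 6.2]
grip_width: 0.0118
grip_force: 6.0
```

Call:
carry_out(
  commands=[
    [1,[0,0,-0.4],[0,0,0]],
    [1,[-0.5,0,0],[0,0,0]],
    [1,[-0.5,0,0],[0,0,0]],
    [1,[0,0,0],[0,0,0]],
  ],
)

```text
time_s: 26.95
ee_pos: [0.6208, -0.0925, 0.0346]
eef_rot: [3.141, -0.001, -2.952]
force: [-5.3, -0.5, 4.4]
grip_width: 0.0119
grip_force: 6.0
```

Call:
carry_out(
  commands=[
    [1,[-0.5,0,0],[0,0,0]],
    [1,[-0.5,0,0],[0,0,0]],
    [1,[0,0,0],[0,0,0]],
  ],
)

```text
time_s: 27.32
ee_pos: [0.6217, -0.0923, 0.0346]
eef_rot: [3.141, -0.001, -2.952]
force: [-5.9, -1.6, 5.2]
grip_width: 0.0122
grip_force: 6.0
```

Call:
carry_out(
  commands=[
    [1,[-0.5,0,0],[0,0,0]],
    [1,[-0.5,0,0],[0,0,0]],
    [1,[0,0,0],[0,0,0]],
  ],
)

```text
time_s: 27.7
ee_pos: [0.6227, -0.0921, 0.0346]
eef_rot: [3.141, -0.001, -2.952]
force: [-6.9, -1.8, 6.5]
grip_width: 0.0123
grip_force: 6.0
```

Call:
carry_out(
  commands=[
    [0.7,[0,0,0],[0,0,0]],
    [0.7,[0,0,0],[0,0,0]],
    [0.6,[0,0,0],[0,0,0]],
    [0.6,[0,0,-10],[0,0,0]],
    [0.6,[0,0,-20],[0,0,0]],
    [0.5,[0,0,-40],[0,0,0]],
    [0,[-15,0,-45],[0,0,0]],
    [0,[-15,0,-20],[0,0,0]],
    [0,[0,0,0],[0,0,0]],
    [0,[0,0,0],[0,0,0]],
  ],
)

```text
time_s: 28.95
ee_pos: [0.6517, -0.0864, 0.1687]
eef_rot: [3.141, -0.001, -2.952]
force: [1.2, 0.3, -0.4]
grip_width: 0.0839
grip_force: 0.0
```

```bash
python3 chk.py hollow18 block18 1
```

```text
t 29.0 pos [ 0.6517 -0.0864  0.1685] rot [ 3.141e+00 -2.000e-03 -2.952e+00] F [ 0.7 -0.6 -1.2] w 0.0873 gf 0.0
part [ 0.643  -0.0877  0.1941] was 0.6423 -0.0881 0.19 leaf [ 0.6208 -0.0919  0.1924] 0.0077
leaf minus home along,across mm [-0.6  0.1] dyaw -0.002
```

View pics/chk_hollow18_1.png

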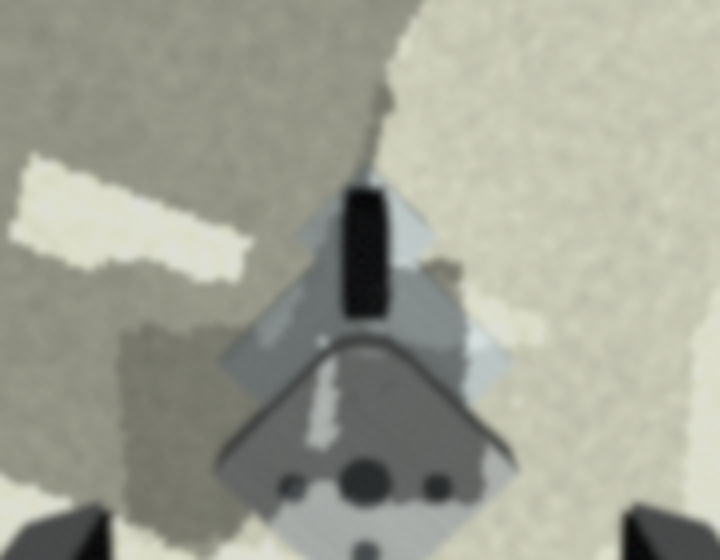

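hollow18 sits home too: the picture shows the same tight seat with no gap along the arc at (365,340). Next, nosed22.

Call:
carry_out(
  commands=[
    [0,[43,-21.7,-4],[0,0,0]],
    [0,[43,-21.7,-4],[0,0,0]],
    [0,[43,-21.7,-4],[0,0,0]],
    [0,[43,-21.7,-4],[0,0,0]],
    [0,[43,-21.7,-4],[0,0,0]],
    [0,[0,0,0],[0,0,0.134]],
    [0,[0,0,0],[0,0,0.134]],
    [0,[0,0,0],[0,0,0.134]],
    [0,[0,0,0],[0,0,0]],
    [0,[0,0,0],[0,0,0]],
  ],
)

```text
time_s: 30.35
ee_pos: [0.4617, -0.2334, 0.1893]
eef_rot: [3.141, -0.0, 2.933]
force: [0.3, 0.1, 0.1]
grip_width: 0.0936
grip_force: 0.0
```

```bash
python3 leaf.py nosed22 .4446 -.2312 .002 -.214
```

```text
nosed22 place [(0.92, [0.4466, -0.2292, 0.0027])] arc [(0.71, [0.4495, -0.2326, 0.0016])] regions [(0.65, 1272, [162.0, 251.0])]
FIT nosed22 [ 0.4452 -0.2314 -0.204 ] 0.0083
t 30.55 pos [ 0.4619 -0.2335  0.1895] rot [ 3.142 -0.     2.931] F [-0.4 -0.7 -0.2] w 0.0942 gf 0.0
tool shift to leaf grasp xy, z.. (mm): [ 16.7  -1.4 154.5]
```

Call:
carry_out(
  commands=[
    [0.57,[16.7,-1.4,40],[0,0,0]],
    [0.57,[0,0,50],[0,0,0]],
    [0.57,[0,0,35],[0,0,0]],
    [0.57,[0,0,18],[0,0,0]],
    [0.57,[0,0,11],[0,0,0]],
    [0.57,[0,0,0],[0,0,0]],
    [1,[0,0,0],[0,0,0]],
    [1,[0,0,0],[0,0,0]],
    [1,[0,0,0],[0,0,0]],
    [1,[0,0,0],[0,0,0]],
  ],
  squeeze=20,
)

```text
time_s: 31.8
ee_pos: [0.4455, -0.2315, 0.0359]
eef_rot: [-3.141, 0.001, 2.93]
force: [-1.0, -0.1, 3.9]
grip_width: 0.0118
grip_force: 20.0
```

Call:
carry_out(
  commands=[
    [1,[0,0,-10],[0,0,0]],
    [1,[0,0,-40],[0,0,0]],
    [1,[0,0,-50],[0,0,0]],
    [1,[0,0,0],[0,0,0]],
    [1,[0,0,0],[0,0,0]],
  ],
  squeeze=20,
)

```text
time_s: 32.42
ee_pos: [0.4449, -0.2312, 0.1351]
eef_rot: [3.141, -0.001, 2.93]
force: [0.0, 0.1, -0.9]
grip_width: 0.012
grip_force: 20.0
```

```bash
python3 to.py angle22 25 .0345
```

```text
t 32.42 pos [ 0.4449 -0.2312  0.1351] rot [ 3.141e+00 -1.000e-03  2.930e+00] F [ 0.   0.1 -0.9] w 0.012 gf 20.0
target [0.5802 0.3099 0.0345] shift now (mm) [-18.4 557.4 100.7] then turn tool z 0.116
```

Call:
carry_out(
  commands=[
    [1,[-1.8,50,0],[0,0,0]],
    [1,[-1.8,57,0],[0,0,0]],
    [1,[-1.8,57,0],[0,0,0]],
    [1,[-1.8,57,0],[0,0,0]],
    [1,[-1.8,57,0],[0,0,0]],
    [1,[-1.8,57,0],[0,0,0]],
    [1,[-1.8,57,0],[0,0,0]],
    [1,[-1.8,57,0],[0,0,0]],
    [1,[-1.8,57,0],[0,0,0]],
    [1,[-1.8,51,0],[0,0,0]],
  ],
)

```text
time_s: 33.67
ee_pos: [0.5796, 0.3112, 0.1335]
eef_rot: [-3.14, -0.002, 2.93]
force: [0.1, -0.7, -0.3]
grip_width: 0.0122
grip_force: 20.0
```

Call:
carry_out(
  commands=[
    [1,[0,0,20],[0,0,0.116]],
    [1,[0,0,20],[0,0,0]],
    [1,[0,0,10],[0,0,0]],
    [1,[0,0,0],[0,0,0]],
    [1,[0,0,0],[0,0,0]],
  ],
)

```text
time_s: 34.3
ee_pos: [0.5805, 0.3092, 0.0864]
eef_rot: [3.141, 0.001, 2.814]
force: [0.4, 0.5, -0.6]
grip_width: 0.0119
grip_force: 20.0
```

```bash
python3 to.py angle22 25 .0345
```

```text
t 34.3 pos [0.5805 0.3092 0.0864] rot [3.141e+00 1.000e-03 2.814e+00] F [ 0.4  0.5 -0.6] w 0.0119 gf 20.0
target [0.5802 0.3099 0.0345] shift now (mm) [ 0.5  0.6 51.9] then turn tool z 0.0002
```

Call:
carry_out(
  commands=[
    [1,[0,0.6,20],[0,0,0]],
    [1,[0,0,20],[0,0,0]],
    [1,[0,0,9],[0,0,0]],
    [1,[0,0,2.5],[0,0,0]],
    [1,[-3,0,0.5],[0,0,0]],
    [1,[-4,0,0],[0,0,0]],
    [1,[-4,0,0],[0,0,0]],
    [1,[-4,0,0],[0,0,0]],
    [1,[-4,0,0],[0,0,0]],
    [1,[0,0,0],[0,0,0]],
  ],
  squeeze=6,
)

```text
time_s: 35.55
ee_pos: [0.5985, 0.3036, 0.0335]
eef_rot: [3.142, 0.0, 2.813]
force: [-0.3, 0.0, -0.6]
grip_width: 0.012
grip_force: 6.0
```

Call:
carry_out(
  commands=[
    [1,[-1,0,0],[0,0,0]],
    [1,[-1,0,0],[0,0,0]],
    [1,[-0.5,0,0],[0,0,0]],
    [1,[-0.5,0,0],[0,0,0]],
    [1,[0,0,0],[0,0,0]],
  ],
)

```text
time_s: 36.17
ee_pos: [0.6011, 0.3029, 0.0335]
eef_rot: [-3.142, -0.0, 2.814]
force: [-0.3, 0.0, -0.9]
grip_width: 0.0119
grip_force: 6.0
```

Call:
carry_out(
  commands=[
    [1,[-0.5,0,0],[0,0,0]],
    [1,[-0.5,0,0],[0,0,0]],
    [1,[0,0,0],[0,0,0]],
  ],
)

```text
time_s: 36.55
ee_pos: [0.6021, 0.3025, 0.0335]
eef_rot: [-3.142, -0.0, 2.814]
force: [0.1, -0.8, -0.9]
grip_width: 0.0117
grip_force: 6.0
```

Call:
carry_out(
  commands=[
    [1,[-0.5,0,0],[0,0,0]],
    [1,[-0.5,0,0],[0,0,0]],
    [1,[0,0,0],[0,0,0]],
  ],
)

```text
time_s: 36.92
ee_pos: [0.603, 0.3022, 0.0335]
eef_rot: [-3.142, 0.0, 2.814]
force: [-0.6, -0.2, -1.5]
grip_width: 0.0119
grip_force: 6.0
```

Call:
carry_out(
  commands=[
    [1,[-0.5,0,0.2],[0,0,0]],
    [1,[-0.5,0,0],[0,0,0]],
    [1,[0,0,0],[0,0,0]],
  ],
)

```text
time_s: 37.3
ee_pos: [0.6039, 0.3019, 0.0333]
eef_rot: [-3.141, -0.0, 2.814]
force: [-0.9, -1.0, -1.5]
grip_width: 0.0117
grip_force: 6.0
```

Call:
carry_out(
  commands=[
    [1,[-0.5,0,0.2],[0,0,0]],
    [1,[-0.5,0,0],[0,0,0]],
    [1,[0,0,0],[0,0,0]],
  ],
)

```text
time_s: 37.67
ee_pos: [0.6048, 0.3016, 0.0334]
eef_rot: [-3.142, -0.0, 2.814]
force: [-4.8, -1.2, 4.9]
grip_width: 0.012
grip_force: 6.0
```

Call:
carry_out(
  commands=[
    [1,[-0.5,0,0.2],[0,0,0]],
    [1,[0,0,0],[0,0,0]],
  ],
)

```text
time_s: 37.92
ee_pos: [0.6054, 0.3014, 0.0334]
eef_rot: [3.141, 0.0, 2.814]
force: [-4.8, -1.2, 6.3]
grip_width: 0.0122
grip_force: 6.0
```

Call:
carry_out(
  commands=[
    [1,[0,0,-0.4],[0,0,0]],
    [1,[-0.5,0,0],[0,0,0]],
    [1,[-0.5,0,0],[0,0,0]],
    [1,[0,0,0],[0,0,0]],
  ],
)

```text
time_s: 38.42
ee_pos: [0.6064, 0.3011, 0.0335]
eef_rot: [3.142, 0.0, 2.814]
force: [-4.7, -0.9, 4.9]
grip_width: 0.0122
grip_force: 6.0
```

Call:
carry_out(
  commands=[
    [1,[-0.5,0,0],[0,0,0]],
    [1,[-0.5,0,0],[0,0,0]],
    [1,[0,0,0],[0,0,0]],
  ],
)

```text
time_s: 38.8
ee_pos: [0.6074, 0.3008, 0.0336]
eef_rot: [3.141, 0.0, 2.814]
force: [-4.8, -0.9, 4.7]
grip_width: 0.0121
grip_force: 6.0
```

Call:
carry_out(
  commands=[
    [0.7,[0,0,0],[0,0,0]],
    [0.7,[0,0,0],[0,0,0]],
    [0.6,[0,0,0],[0,0,0]],
    [0.6,[0,0,-10],[0,0,0]],
    [0.6,[0,0,-20],[0,0,0]],
    [0.5,[0,0,-40],[0,0,0]],
    [0,[-15,0,-45],[0,0,0]],
    [0,[-15,0,-20],[0,0,0]],
    [0,[0,0,0],[0,0,0]],
    [0,[0,0,0],[0,0,0]],
  ],
)

```text
time_s: 40.05
ee_pos: [0.6349, 0.2911, 0.1676]
eef_rot: [-3.141, -0.001, 2.814]
force: [-0.1, 0.3, -0.1]
grip_width: 0.0836
grip_force: 0.0
```

```bash
python3 chk.py nosed22 angle22 1
```

```text
t 40.1 pos [0.6348 0.2912 0.1673] rot [-3.140e+00 -1.000e-03  2.814e+00] F [ 0.6 -0.2 -0.1] w 0.0872 gf 0.0
part [ 0.6377  0.2907 -0.3336] was 0.637 0.2906 -0.328 leaf [ 0.6035  0.3031 -0.3151] 0.0027
leaf minus home along,across mm [-1.3  0.6] dyaw 0.018
```

View pics/chk_nosed22_1.png

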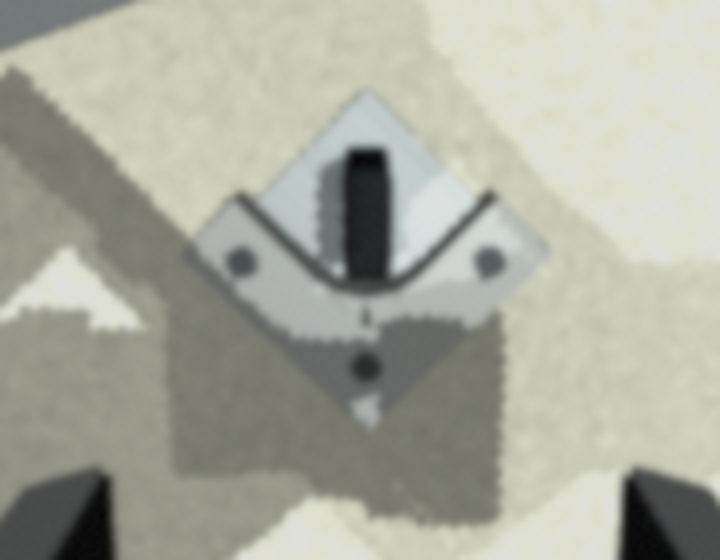

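nosed22 is nested symmetrically, but the fit reads about 1 mm short, so I'll nudge it from behind with the shut fingers, where the force reading is clean.

Call:
carry_out(
  commands=[
    [1,[33,0.7,0],[0,0,0]],
    [1,[33,0.7,0],[0,0,0]],
    [1,[0,0,40],[0,0,0]],
    [1,[0,0,40],[0,0,0]],
    [1,[0,0,40],[0,0,0]],
    [1,[0,0,20],[0,0,0]],
    [1,[0,0,12],[0,0,0]],
    [1,[-3,0,0],[0,0,0]],
    [1,[-3,0,0],[0,0,0]],
    [1,[0,0,0],[0,0,0]],
  ],
  squeeze=20,
)

```text
time_s: 41.45
ee_pos: [0.58, 0.3118, 0.0174]
eef_rot: [3.14, 0.001, 2.813]
force: [0.0, -0.5, 0.5]
grip_width: 0.001
grip_force: 0.0
```

Call:
carry_out(
  commands=[
    [1,[-1,0,0],[0,0,0]],
    [1,[-1,0,0],[0,0,0]],
    [1,[0,0,0],[0,0,0]],
  ],
)

```text
time_s: 41.82
ee_pos: [0.5812, 0.3111, 0.0164]
eef_rot: [3.142, -0.0, 2.814]
force: [-0.4, 0.4, -1.0]
grip_width: 0.0006
grip_force: 0.0
```

Call:
carry_out(
  commands=[
    [1,[-0.5,0,0],[0,0,0]],
    [1,[-0.5,0,0],[0,0,0]],
    [1,[0,0,0],[0,0,0]],
  ],
)

```text
time_s: 42.2
ee_pos: [0.582, 0.3108, 0.0163]
eef_rot: [-3.141, -0.0, 2.814]
force: [-2.0, -0.2, 0.9]
grip_width: 0.0
grip_force: 1.1
```

Call:
carry_out(
  commands=[
    [1,[-0.5,0,0],[0,0,0]],
    [1,[-0.5,0,0],[0,0,0]],
    [1,[0,0,0],[0,0,0]],
  ],
)

```text
time_s: 42.58
ee_pos: [0.5824, 0.3106, 0.0164]
eef_rot: [-3.141, -0.001, 2.814]
force: [-6.9, -0.1, 5.5]
grip_width: 0.0006
grip_force: 3.4
```

Call:
carry_out(
  commands=[
    [1,[3,0,0],[0,0,0]],
    [1,[3,0,-10],[0,0,0]],
    [1,[0,0,-40],[0,0,0]],
    [0.5,[0,0,-50],[0,0,0]],
    [0,[-30,0,-50],[0,0,0]],
    [0,[-32,0,0],[0,0,0]],
    [0,[0,0,0],[0,0,0]],
    [0,[0,0,0],[0,0,0]],
  ],
)

```text
time_s: 43.58
ee_pos: [0.6355, 0.2926, 0.1661]
eef_rot: [-3.141, -0.001, 2.814]
force: [-0.6, 0.2, -1.2]
grip_width: 0.047
grip_force: 0.0
```

```bash
python3 chk.py nosed22 angle22 2;python3 chk.py nosed22 angle22 2
```

```text
t 43.62 pos [0.6354 0.2928 0.1662] rot [-3.141 -0.     2.814] F [-0.9 -0.3 -0.3] w 0.051 gf 0.0
part [ 0.638  0.291 -0.329] was 0.637 0.2906 -0.328 leaf [ 0.604   0.3025 -0.304 ] 0.0065
leaf minus home along,across mm [-0.9 -0.1] dyaw 0.025
t 43.77 pos [0.6356 0.2929 0.1665] rot [-3.142 -0.     2.814] F [-0.1 -0.4  0.6] w 0.0634 gf 0.0
part [ 0.6378  0.2911 -0.3222] was 0.637 0.2906 -0.328 leaf [ 0.6043  0.3026 -0.3224] 0.0056
leaf minus home along,across mm [-0.4  0.3] dyaw -0.0
```

Call:
carry_out(
  commands=[
    [1,[-10.3,-48.1,0],[0,0,0]],
    [1,[-10.3,-48.1,0],[0,0,0]],
    [1,[-10.3,-48.1,0],[0,0,0]],
    [1,[-10.3,-48.1,0],[0,0,0]],
    [1,[-10.3,-48.1,0],[0,0,0]],
    [1,[-10.3,-48.1,0],[0,0,0]],
    [1,[-10.3,-48.1,0],[0,0,0]],
    [1,[-10.3,-48.1,0],[0,0,0]],
    [1,[0,0,0],[0,0,-0.173]],
    [1,[0,0,0],[0,0,-0.173]],
  ],
)

```text
time_s: 45.12
ee_pos: [0.59, -0.0989, 0.1665]
eef_rot: [3.142, 0.0, -3.119]
force: [-0.2, 1.0, 0.5]
grip_width: 0.0003
grip_force: 0.0
```

Call:
carry_out(
  commands=[
    [1,[0,0,40],[0,0,-0.174]],
    [1,[0,0,40],[0,0,0]],
    [1,[0,0,0],[0,0,0]],
    [1,[0,0,0],[0,0,0]],
  ],
)

```text
time_s: 45.62
ee_pos: [0.5909, -0.0985, 0.0881]
eef_rot: [-3.141, 0.002, -2.95]
force: [0.8, -0.7, 0.8]
grip_width: 0.0003
grip_force: 0.0
```

```bash
python3 to.py block18 32 .016
```

```text
t 45.62 pos [ 0.5909 -0.0985  0.0881] rot [-3.141e+00  2.000e-03 -2.950e+00] F [ 0.8 -0.7  0.8] w 0.0003 gf 0.0
target [ 0.5893 -0.0983  0.016 ] shift now (mm) [ 1.7  0.5 72.1] then turn tool z 0.0019
```

Call:
carry_out(
  commands=[
    [1,[1.7,0.5,30],[0,0,0]],
    [1,[0,0,30],[0,0,0]],
    [1,[0,0,11],[0,0,0]],
    [1,[-3,0,0],[0,0,0]],
    [1,[-3,0,0],[0,0,0]],
    [1,[-1,0,0],[0,0,0]],
    [1,[-1,0,0],[0,0,0]],
    [1,[0,0,0],[0,0,0]],
  ],
)

```text
time_s: 46.62
ee_pos: [0.5963, -0.0967, 0.0155]
eef_rot: [-3.142, 0.0, -2.95]
force: [-0.2, -0.4, 0.8]
grip_width: 0.0006
grip_force: 0.0
```

Call:
carry_out(
  commands=[
    [1,[-0.5,0,0],[0,0,0]],
    [1,[-0.5,0,0],[0,0,0]],
    [1,[0,0,0],[0,0,0]],
  ],
)

```text
time_s: 47.0
ee_pos: [0.5972, -0.0965, 0.0153]
eef_rot: [3.142, -0.0, -2.95]
force: [0.7, 0.3, 0.6]
grip_width: 0.0005
grip_force: 0.0
```

Call:
carry_out(
  commands=[
    [1,[-0.5,0,0],[0,0,0]],
    [1,[0,0,0],[0,0,0]],
  ],
)

```text
time_s: 47.25
ee_pos: [0.5975, -0.0965, 0.0153]
eef_rot: [3.141, -0.001, -2.95]
force: [-4.1, -0.5, 2.4]
grip_width: 0.0008
grip_force: 1.7
```

Call:
carry_out(
  commands=[
    [1,[5,0,0],[0,0,0]],
    [1,[0,0,-40],[0,0,0]],
    [1,[0,0,-50],[0,0,0]],
    [1,[15.5,-52.8,0],[0,0,0]],
    [1,[15.5,-52.8,0],[0,0,0]],
    [1,[15.5,-52.8,0],[0,0,0]],
    [1,[15.5,-52.8,0],[0,0,0]],
    [1,[0,0,0],[0,0,0.1]],
    [1,[0,0,0],[0,0,0.1]],
    [1,[0,0,0],[0,0,0]],
  ],
)

```text
time_s: 48.5
ee_pos: [0.5721, -0.3166, 0.1052]
eef_rot: [3.142, 0.0, 3.134]
force: [0.0, -0.8, 0.3]
grip_width: 0.0005
grip_force: 0.0
```

```bash
python3 to.py block28 32 .016
```

```text
t 48.5 pos [ 0.5721 -0.3166  0.1052] rot [3.142 0.    3.134] F [ 0.  -0.8  0.3] w 0.0005 gf 0.0
target [ 0.5718 -0.3167  0.016 ] shift now (mm) [ 0.3 -0.1 89.2] then turn tool z 0.0005
```

Call:
carry_out(
  commands=[
    [1,[0,0,40],[0,0,0]],
    [1,[0,0,35],[0,0,0]],
    [1,[0,0,13],[0,0,0]],
    [1,[-3,0,0],[0,0,0]],
    [1,[-3,0,0],[0,0,0]],
    [1,[-1,0,0],[0,0,0]],
    [1,[-1,0,0],[0,0,0]],
    [1,[0,0,0],[0,0,0]],
  ],
)

```text
time_s: 49.5
ee_pos: [0.5802, -0.3168, 0.0178]
eef_rot: [-3.141, -0.0, 3.134]
force: [-3.8, -0.2, 2.5]
grip_width: 0.0006
grip_force: 1.9
```

Call:
carry_out(
  commands=[
    [1,[-0.5,0,0],[0,0,0]],
    [1,[-0.5,0,0],[0,0,0]],
    [1,[0,0,0],[0,0,0]],
  ],
)

```text
time_s: 49.88
ee_pos: [0.5806, -0.3169, 0.0177]
eef_rot: [-3.142, -0.001, 3.133]
force: [-9.4, 0.3, 8.1]
grip_width: 0.0003
grip_force: 4.5
```

Call:
carry_out(
  commands=[
    [1,[-0.4,0,0],[0,0,0]],
    [1,[0,0,0],[0,0,0]],
  ],
)

```text
time_s: 50.12
ee_pos: [0.581, -0.3169, 0.0178]
eef_rot: [-3.141, -0.001, 3.133]
force: [-8.4, -0.2, 6.8]
grip_width: 0.0002
grip_force: 4.6
```

Call:
carry_out(
  commands=[
    [1,[5,0,0],[0,0,0]],
    [1,[0,0,-40],[0,0,0]],
    [1,[0,0,-50],[0,0,0]],
    [1,[36,-43,0],[0,0,0]],
    [1,[36,-43,0],[0,0,0]],
    [1,[36,-43,0],[0,0,0]],
    [1,[0,0,0],[0,0,0]],
    [1,[0,0,0],[0,0,0]],
  ],
)

```text
time_s: 51.12
ee_pos: [0.468, -0.4442, 0.1073]
eef_rot: [3.141, 0.0, 3.134]
force: [-0.4, -0.6, 0.4]
grip_width: 0.0003
grip_force: 0.0
```

Run:
```python
from h import *
c=ctrl.camera('wrist');st();cv2.imwrite('pics/log.png',c['img'])
for n in ('wrist','scene','top'):
    if n!='wrist': c=ctrl.camera(n)
    print([(round(d['score'],2),np.round(d['at'],4)) for d in ctrl.place_of('logger_top',n)])
ct=ctrl.camera('top')
for t in ['hollow28_arc','block28_arc','hollow18_arc','block18_arc','nosed22_arc','angle22_arc']:
    print(t,[(round(d['score'],2),np.round(d['at'],3).tolist()) for d in ctrl.place_of(t,'top')[:2]])
cs=ctrl.camera('scene');cv2.imwrite('pics/scene2.png',cv2.resize(cs['img'],(800,600)))
cv2.imwrite('pics/l2.png',np.hstack([c2 for c2 in [cv2.imread('pics/log.png')[:,:400],cs['img'][130:,:][:254,:400].copy() if 0 else cv2.resize(cs['img'][150:300,80:400],(400,384))]]))
```

```text
t 51.17 pos [ 0.4684 -0.4438  0.1073] rot [3.141 0.    3.134] F [-0.3  0.6  0.8] w 0.0005 gf 0.0
[(0.68, array([ 0.4637, -0.4509,  0.0247])), (0.26, array([ 0.6246, -0.3194,  0.0007]))]
[(0.46, array([ 0.6052, -0.3188, -0.0012])), (0.38, array([ 0.6632, -0.3166,  0.0035])), (0.37, array([ 0.4669, -0.4496,  0.0197]))]
[(0.47, array([ 0.6081,  0.2997, -0.0017]))]
hollow28_arc [(0.51, [0.667, -0.318, -0.002])]
block28_arc []
hollow18_arc [(0.49, [0.665, -0.078, 0.002]), (0.39, [0.668, -0.319, -0.0])]
block18_arc [(0.59, [0.668, -0.087, -0.002])]
nosed22_arc [(0.5, [0.609, 0.295, -0.004]), (0.29, [0.433, 0.208, 0.005])]
angle22_arc [(0.63, [0.608, 0.302, 0.002])]
```

View pics/l2.png

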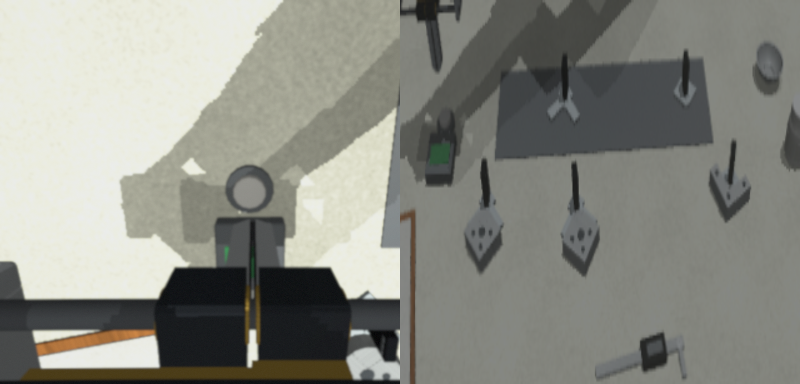

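Wrist: the button is at (250,188), with the case just beyond it. Scene: all three leaves sit at their parts, and hollow10 and nosed10 remain on the mat.

Run:
```python
from h import *
c=ctrl.camera('wrist')
for z in (.02,.025): print(pix2w(c,[[250,188]],z))
st()
```

```text
[[ 0.46057841 -0.44627823  0.02      ]]
[[ 0.45926816 -0.4462295   0.025     ]]
t 51.88 pos [ 0.4676 -0.4447  0.1074] rot [-3.142  0.     3.134] F [1.3 0.1 0.3] w 0.0003 gf 0.0
```

Call:
carry_out(
  commands=[
    [1,[5,-2.5,30],[0,0,0]],
    [1,[0,0,30],[0,0,0]],
    [1,[0,0,13],[0,0,0]],
    [1,[0,0,2],[0,0,0]],
    [1,[0,0,2],[0,0,0]],
    [1,[0,0,2],[0,0,0]],
    [1,[0,0,0],[0,0,0]],
  ],
)

```text
time_s: 52.75
ee_pos: [0.4627, -0.4472, 0.0287]
eef_rot: [-3.141, 0.0, 3.134]
force: [0.4, 0.6, -0.1]
grip_width: 0.0005
grip_force: 0.0
```

Call:
carry_out(
  commands=[
    [1,[0,0,2],[0,0,0]],
    [1,[0,0,2],[0,0,0]],
    [1,[0,0,0],[0,0,0]],
  ],
)

```text
time_s: 53.12
ee_pos: [0.4625, -0.4471, 0.0241]
eef_rot: [3.141, -0.0, 3.134]
force: [-0.2, -0.0, -0.8]
grip_width: 0.0005
grip_force: 0.0
```

Call:
carry_out(
  commands=[
    [1,[0,0,1],[0,0,0]],
    [1,[0,0,1],[0,0,0]],
    [1,[0,0,0],[0,0,0]],
  ],
)

```text
time_s: 53.5
ee_pos: [0.4626, -0.4472, 0.0224]
eef_rot: [-3.142, -0.0, 3.134]
force: [-0.9, 0.4, -0.5]
grip_width: 0.0001
grip_force: 0.0
```

Call:
carry_out(
  commands=[
    [1,[0,0,1],[0,0,0]],
    [1,[0,0,1],[0,0,0]],
    [1,[0,0,0],[0,0,0]],
  ],
)

```text
time_s: 53.88
ee_pos: [0.4626, -0.4472, 0.0204]
eef_rot: [-3.142, 0.0, 3.134]
force: [-1.2, 0.3, 2.1]
grip_width: 0.0005
grip_force: 1.2
```

Call:
carry_out(
  commands=[
    [1,[0,0,1],[0,0,0]],
    [1,[0,0,1],[0,0,0]],
    [1,[0,0,0],[0,0,0]],
  ],
)

```text
time_s: 54.25
ee_pos: [0.4626, -0.4472, 0.0184]
eef_rot: [-3.141, 0.0, 3.134]
force: [0.5, 0.5, 3.4]
grip_width: 0.0001
grip_force: 1.8
```

Call:
carry_out(
  commands=[
    [1,[0,0,1],[0,0,0]],
    [1,[0,0,1],[0,0,0]],
    [1,[0,0,0],[0,0,0]],
  ],
)

```text
time_s: 54.62
ee_pos: [0.4626, -0.4472, 0.0164]
eef_rot: [-3.141, 0.0, 3.134]
force: [-1.1, 0.5, 5.0]
grip_width: 0.0005
grip_force: 2.4
```

Call:
carry_out(
  commands=[
    [1,[0,0,1],[0,0,0]],
    [1,[0,0,1],[0,0,0]],
    [1,[0,0,0],[0,0,0]],
    [1,[0,0,0],[0,0,0]],
  ],
)

```text
time_s: 55.12
ee_pos: [0.4628, -0.4473, 0.016]
eef_rot: [-3.141, 0.0, 3.134]
force: [-5.2, 6.1, 19.2]
grip_width: 0.0007
grip_force: 9.9
```

Run:
```python
from h import *
c=ctrl.camera('wrist');st();cv2.imwrite('pics/log2.png',c['img'])
```

```text
t 55.17 pos [ 0.4628 -0.4473  0.016 ] rot [-3.141  0.     3.134] F [-6.5  6.5 20. ] w 0.0 gf 9.9
```

The button bottomed out at about 20 N, so the reading is logged. Now I'll return the leaves, hollow28 first.

Call:
carry_out(
  commands=[
    [1,[0,0,-20],[0,0,0]],
    [1,[0,0,-50],[0,0,0]],
    [0.57,[0,0,-50],[0,0,0]],
    [0.57,[-35,33,0],[0,0,0]],
    [0.57,[-35,33,0],[0,0,0]],
    [0.57,[-35,33,0],[0,0,0]],
    [0.57,[-35,33,0],[0,0,0]],
    [0.57,[0,0,0],[0,0,0]],
    [0.57,[0,0,0],[0,0,0]],
  ],
)

```text
time_s: 56.3
ee_pos: [0.6033, -0.3165, 0.1342]
eef_rot: [3.142, -0.0, 3.134]
force: [0.3, 0.0, -0.4]
grip_width: 0.0405
grip_force: 0.0
```

```bash
python3 to.py block28 0 .0345
python3 - <<'E'
from h import *
for n in ('top','scene'):
    c=ctrl.camera(n)
    for t in ('hollow10','nosed10','nosed22_arc','angle22','block18'): print(n,t,[(round(d['score'],2),np.round(d['at'],3).tolist()) for d in ctrl.place_of(t,n)[:4]])
E
```

```text
t 56.3 pos [ 0.6033 -0.3165  0.1342] rot [ 3.142 -0.     3.134] F [ 0.3  0.  -0.4] w 0.0405 gf 0.0
target [ 0.6038 -0.3169  0.0345] shift now (mm) [-0.5 -0.4 99.7] then turn tool z 0.0001
top hollow10 [(0.78, [0.423, -0.117, 0.006]), (0.66, [0.62, -0.094, 0.002]), (0.47, [0.634, 0.288, 0.002]), (0.46, [0.606, -0.318, 0.002])]
top nosed10 [(0.7, [0.633, -0.317, -0.004]), (0.59, [0.429, 0.207, 0.002]), (0.45, [0.605, 0.301, 0.001])]
top nosed22_arc [(0.49, [0.606, 0.3, -0.002]), (0.39, [0.605, -0.316, 0.002])]
top angle22 [(0.81, [0.637, 0.288, 0.001])]
top block18 [(0.74, [0.644, -0.085, -0.002]), (0.68, [0.627, -0.317, -0.004]), (0.62, [0.46, -0.122, 0.006])]
scene hollow10 [(0.67, [0.605, -0.318, -0.001]), (0.63, [0.625, -0.092, -0.002]), (0.53, [0.424, -0.123, -0.001])]
scene nosed10 [(0.77, [0.433, 0.211, 0.003]), (0.5, [0.601, 0.303, -0.002])]
scene nosed22_arc [(0.74, [0.664, -0.32, -0.0]), (0.48, [0.607, 0.302, -0.003])]
scene angle22 [(0.7, [0.639, 0.287, 0.001]), (0.33, [0.453, -0.128, 0.002])]
scene block18 [(0.86, [0.643, -0.088, -0.003]), (0.6, [0.629, -0.315, 0.004])]
```

Call:
carry_out(
  commands=[
    [0.57,[-0.5,-0.4,40],[0,0,0]],
    [0.57,[0,0,35],[0,0,0]],
    [0.57,[0,0,16],[0,0,0]],
    [0.57,[0,0,8],[0,0,0]],
    [0.57,[0,0,0],[0,0,0]],
    [1,[0,0,0],[0,0,0]],
    [1,[0,0,0],[0,0,0]],
    [1,[0,0,0],[0,0,0]],
    [1,[0,0,0],[0,0,0]],
  ],
  squeeze=20,
)

```text
time_s: 58.02
ee_pos: [0.6042, -0.3169, 0.0357]
eef_rot: [-3.141, 0.0, 3.133]
force: [-0.5, -0.7, 2.8]
grip_width: 0.0122
grip_force: 20.0
```

Call:
carry_out(
  commands=[
    [1,[1,0,-1],[0,0,0]],
    [1,[10,0,-2],[0,0,0]],
    [1,[20,0,-20],[0,0,0]],
    [1,[30,18,-20],[0,0,0]],
    [1,[40,18,-20],[0,0,0]],
    [1,[40,18,0],[0,0,0]],
    [1,[33,17,0],[0,0,0]],
    [1,[0,0,0],[0,0,0]],
    [1,[0,0,0],[0,0,0]],
  ],
)

```text
time_s: 59.15
ee_pos: [0.4309, -0.2446, 0.0987]
eef_rot: [-3.141, 0.001, 3.134]
force: [0.4, 1.0, -1.1]
grip_width: 0.0118
grip_force: 20.0
```

```bash
cat > pl.py <<'E'
import sys
from h import *
x,y,z,yaw=map(float,sys.argv[1:5]);o=ctrl.get_obs();st();Rm=R.from_euler('xyz',o['eef_rot']).as_matrix()
d=(yaw+np.pi-o['eef_rot'][2]+np.pi)%(2*np.pi)-np.pi
print('shift',np.round(Rm.T@(np.array([x,y,z])-o['ee_pos'])*1000,1),'then turn',round(-d,3))
E
python3 pl.py .43 -.245 .036 -.008
```

```text
t 59.15 pos [ 0.4309 -0.2446  0.0987] rot [-3.141e+00  1.000e-03  3.134e+00] F [ 0.4  1.  -1.1] w 0.0118 gf 20.0
shift [ 1.  -0.4 62.7] then turn -0.0
```

Call:
carry_out(
  commands=[
    [1,[0,0,30],[0,0,0]],
    [1,[0,0,20],[0,0,0]],
    [1,[0,0,8],[0,0,0]],
    [1,[0,0,2.5],[0,0,0]],
    [1,[0,0,0],[0,0,0]],
    [0.57,[0,0,0],[0,0,0]],
    [0.57,[0,0,0],[0,0,0]],
    [0.57,[0,0,-10],[0,0,0]],
    [0.57,[0,0,-40],[0,0,0]],
    [0.57,[0,0,-50],[0,0,0]],
  ],
)

```text
time_s: 60.4
ee_pos: [0.4303, -0.2441, 0.1393]
eef_rot: [3.141, -0.001, 3.134]
force: [-0.1, -0.3, -0.6]
grip_width: 0.0403
grip_force: 0.0
```

Call:
carry_out(
  commands=[
    [0.57,[-38,30.4,0],[0,0,0]],
    [0.57,[-38,30.4,0],[0,0,0]],
    [0.57,[-38,30.4,0],[0,0,0]],
    [0.57,[-38,30.4,0],[0,0,0]],
    [0.57,[-38,30.4,0],[0,0,0]],
    [0.57,[0,0,0],[0,0,-0.1]],
    [0.57,[0,0,0],[0,0,-0.099]],
    [0.57,[0,0,0],[0,0,0]],
    [0.57,[0,0,0],[0,0,0]],
  ],
)

```text
time_s: 61.52
ee_pos: [0.6219, -0.0939, 0.1383]
eef_rot: [-3.141, 0.0, -2.953]
force: [0.1, -1.1, -0.7]
grip_width: 0.0403
grip_force: 0.0
```

```bash
python3 to.py block18 0 .0345
```

```text
t 61.52 pos [ 0.6219 -0.0939  0.1383] rot [-3.141  0.    -2.953] F [ 0.1 -1.1 -0.7] w 0.0403 gf 0.0
target [ 0.6207 -0.0923  0.0345] shift now (mm) [  0.9   1.9 103.8] then turn tool z -0.0014
```

Call:
carry_out(
  commands=[
    [0.57,[0.9,1.9,40],[0,0,0]],
    [0.57,[0,0,35],[0,0,0]],
    [0.57,[0,0,20],[0,0,0]],
    [0.57,[0,0,8],[0,0,0]],
    [0.57,[0,0,0],[0,0,0]],
    [1,[0,0,0],[0,0,0]],
    [1,[0,0,0],[0,0,0]],
    [1,[0,0,0],[0,0,0]],
    [1,[0,0,0],[0,0,0]],
  ],
  squeeze=20,
)

```text
time_s: 62.65
ee_pos: [0.6208, -0.0923, 0.0352]
eef_rot: [-3.141, 0.0, -2.951]
force: [-1.7, -0.8, 2.6]
grip_width: 0.0118
grip_force: 20.0
```

Call:
carry_out(
  commands=[
    [1,[1,0,-1],[0,0,0]],
    [1,[10,0,-2],[0,0,0]],
    [1,[40,20,-20],[0,0,0]],
    [1,[40,32,-20],[0,0,0]],
    [1,[40,32,-20],[0,0,0]],
    [1,[40,32,0],[0,0,0]],
    [1,[0,0,0],[0,0,0]],
    [1,[0,0,0],[0,0,0]],
  ],
)

```text
time_s: 63.65
ee_pos: [0.4311, -0.0109, 0.0982]
eef_rot: [-3.141, 0.001, -2.951]
force: [-0.6, -0.1, -1.3]
grip_width: 0.0119
grip_force: 20.0
```

```bash
python3 pl.py .43 -.010 .038 .19
```

```text
t 63.65 pos [ 0.4311 -0.0109  0.0982] rot [-3.141e+00  1.000e-03 -2.951e+00] F [-0.6 -0.1 -1.3] w 0.0119 gf 20.0
shift [ 1.   1.1 60.2] then turn 0.001
```

Call:
carry_out(
  commands=[
    [1,[0,0,30],[0,0,0]],
    [1,[0,0,20],[0,0,0]],
    [1,[0,0,8],[0,0,0]],
    [1,[0,0,2.3],[0,0,0]],
    [1,[0,0,0],[0,0,0]],
    [0.57,[0,0,0],[0,0,0]],
    [0.57,[0,0,0],[0,0,0]],
    [0.57,[0,0,-10],[0,0,0]],
    [0.57,[0,0,-40],[0,0,0]],
    [0.57,[0,0,-50],[0,0,0]],
  ],
)

```text
time_s: 64.9
ee_pos: [0.4302, -0.0107, 0.139]
eef_rot: [3.141, -0.001, -2.951]
force: [-0.0, -0.4, 0.6]
grip_width: 0.0402
grip_force: 0.0
```

Call:
carry_out(
  commands=[
    [0.57,[-32.8,39.2,0],[0,0,0]],
    [0.57,[-32.8,39.2,0],[0,0,0]],
    [0.57,[-32.8,39.2,0],[0,0,0]],
    [0.57,[-32.8,39.2,0],[0,0,0]],
    [0.57,[-32.8,39.2,0],[0,0,0]],
    [0.57,[-32.8,39.2,0],[0,0,0]],
    [0.57,[-32.8,39.2,0],[0,0,0]],
    [0.57,[0,0,0],[0,0,0.172]],
    [0.57,[0,0,0],[0,0,0.172]],
    [0.57,[0,0,0],[0,0,0.172]],
  ],
)

```text
time_s: 66.15
ee_pos: [0.604, 0.3024, 0.1383]
eef_rot: [3.141, 0.0, 2.811]
force: [-0.1, -0.2, 0.5]
grip_width: 0.0408
grip_force: 0.0
```

```bash
python3 - <<'E'
from h import *
ctrl.camera('top')
E
python3 pl.py .6043 .3025 .0345 -.322
```

```text
t 66.2 pos [0.6041 0.3024 0.1383] rot [3.141 0.    2.802] F [ 0.9  0.  -0.4] w 0.0406 gf 0.0
shift [ -0.2   0.2 103.8] then turn -0.017
```

Call:
carry_out(
  commands=[
    [0.57,[0,0,40],[0,0,-0.017]],
    [0.57,[0,0,35],[0,0,0]],
    [0.57,[0,0,20],[0,0,0]],
    [0.57,[0,0,8.5],[0,0,0]],
    [0.57,[0,0,0],[0,0,0]],
    [1,[0,0,0],[0,0,0]],
    [1,[0,0,0],[0,0,0]],
    [1,[0,0,0],[0,0,0]],
    [1,[0,0,0],[0,0,0]],
  ],
  squeeze=20,
)

```text
time_s: 67.32
ee_pos: [0.6041, 0.3023, 0.0344]
eef_rot: [-3.142, -0.0, 2.834]
force: [-2.2, -0.7, 2.7]
grip_width: 0.0121
grip_force: 20.0
```

Call:
carry_out(
  commands=[
    [1,[1,0,-1],[0,0,0]],
    [1,[14,0,-4],[0,0,0]],
    [1,[15,-44,-30],[0,0,0]],
    [1,[15,-50,-30],[0,0,0]],
    [1,[15,-50,0],[0,0,0]],
    [1,[15,-50,0],[0,0,0]],
    [1,[16,-50,0],[0,0,0]],
    [1,[0,0,0],[0,0,0]],
    [1,[0,0,0],[0,0,0]],
  ],
)

```text
time_s: 68.45
ee_pos: [0.4436, 0.0978, 0.0995]
eef_rot: [3.141, 0.001, 2.834]
force: [-0.3, 0.1, -0.8]
grip_width: 0.0117
grip_force: 20.0
```

```bash
python3 pl.py .44 .10 .038 -.322
```

```text
t 68.45 pos [0.4436 0.0978 0.0995] rot [3.141e+00 1.000e-03 2.834e+00] F [-0.3  0.1 -0.8] w 0.0117 gf 20.0
shift [ 4.1  1.  61.5] then turn 0.014
```

Call:
carry_out(
  commands=[
    [1,[0,0,30],[0,0,0]],
    [1,[0,0,22],[0,0,0]],
    [1,[0,0,8],[0,0,0]],
    [1,[0,0,2.3],[0,0,0]],
    [1,[0,0,0],[0,0,0]],
    [0.57,[0,0,0],[0,0,0]],
    [0.57,[0,0,0],[0,0,0]],
    [0.57,[0,0,-10],[0,0,0]],
    [0.57,[0,0,-40],[0,0,0]],
    [0.57,[0,0,-60],[0,0,0]],
  ],
)

```text
time_s: 69.7
ee_pos: [0.4426, 0.0972, 0.1479]
eef_rot: [-3.141, -0.002, 2.834]
force: [0.8, -0.8, 1.0]
grip_width: 0.041
grip_force: 0.0
```

Call:
carry_out(
  commands=[
    [0,[0,20,-50],[0,0,0]],
    [0,[0,50,-50],[0,0,0]],
    [0,[0,50,-50],[0,0,0]],
    [0,[0,50,0],[0,0,0]],
    [0,[0,50,0],[0,0,0]],
    [0,[0,0,0],[0,0,0]],
  ],
)

```text
time_s: 70.45
ee_pos: [0.5064, 0.2981, 0.2848]
eef_rot: [-3.141, -0.001, 2.836]
force: [-0.9, -0.5, -0.3]
grip_width: 0.0934
grip_force: 0.0
```

Run:
```python
from h import *
st();c=ctrl.camera('top')
for t in ['angle22','block18','mat']: print(t,[(round(d['score'],2),np.round(d['at'],3).tolist()) for d in ctrl.place_of(t,'top')[:3]])
cs=ctrl.camera('scene')
a=cv2.resize(c['img'][120:260,140:460],(640,280));b=cv2.resize(cs['img'][140:300,80:446],(640,280))
cv2.imwrite('pics/end.png',np.vstack([a,b]))
```

```text
t 70.45 pos [0.5064 0.2981 0.2848] rot [-3.141e+00 -1.000e-03  2.836e+00] F [-0.9 -0.5 -0.3] w 0.0934 gf 0.0
angle22 [(0.55, [0.636, 0.288, 0.002])]
block18 [(0.83, [0.644, -0.088, -0.001]), (0.56, [0.63, -0.316, -0.008])]
mat [(0.62, [0.45, -0.018, 0.002])]
```

View pics/end.png

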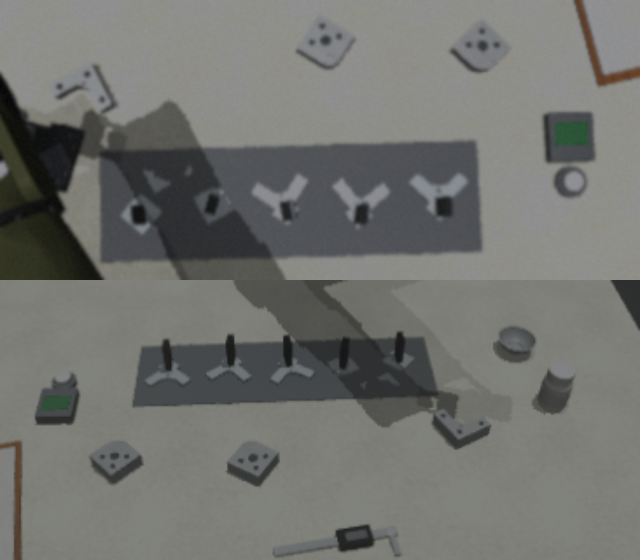

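Both views show all five leaves standing upright and fully on the mat. The parts are where they were, the dish and jar are untouched, and the robot is clear.

```bash
python3 -c "
from station import ctrl
print(ctrl.hand_in())"
```

```text
the job is handed in; nothing more can be done
None
```

The job is handed in: hollow28, hollow18 and nosed22 were all home on block28, block18 and angle22 (no angle10 was on the bench) when the logger button went fully down, and all five leaves now stand on the mat with the parts within about 1 mm of their starting positions.

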